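Pack the desk gadgets into the roll-top organiser

ROBOT

A 6-joint arm with a two-finger parallel gripper is mounted at the origin on the work surface. World frame = base frame: x ahead of the robot, y to its left, z up, the work surface at z = 0. Lengths are in m, angles in rad, forces in N, time in s.
With the tool pointing down it reaches from about 0.325 to 0.85 m from the base axis. Payload 15.5 kg.
Tool frame: the origin (TCP) lies at the very end of the fingers, on their centre line; the grasp point (between the pads) lies behind it (robot.pinch_z is the z of the grasp point in the tool frame, in m); z points along the fingers, y is the line along which they close (so a half turn about z gives the same grasp; the last joint's range is limited). The gripper opens to 91 mm and grips with 3 to 60 N. Pads are 32 mm wide; open, the fingers measure 118 mm over their backs; the gripper's body (76 mm by 178 mm) begins 60 mm behind the grasp point.
Start: joints at [-1.212, 0.494, 1.345, -0, 1.302, -0.096], TCP at [0.274, -0.562, 0.214] pointing down, gripper open.
Joint ranges: [-2.91, 2.91], [-0.82, 2.16], [0.22, 2.67], [-1.22, 4.37], [0.12, 2.79], [-3.08, 3.08]. Speed limits (rad/s): [1.89, 1.89, 2.57, 3.01, 3.01, 3.01].

INTERFACE

Orientations are given as a unit quaternion [x, y, z, w].
In Python, from bench import robot gives the robot as it stands.
- The arm moves only by the tool carry_out, never from a script. Its argument "commands" is a list of rows, each a list of 3 entries, a list of its own where there are three numbers: the opening, from 0 (shut) to 1 (fully open), then the shift along the tool's x, y, z normalised to -1 to 1, where 1 is 30 mm, then the turn, a rotation vector about the tool's x, y, z normalised to -1 to 1, where 1 is 5 degrees. In form: [[claw, [tx, ty, tz], [ax, ay, az]], ...]. A call has 1 to 10 rows; each row shifts and turns the commanded pose from where the row before left it, along the tool's axes as they then stand; what a row does not reach is not made up. A row lasts 1/8 s, in which the tool goes at most 62.5 mm and 10.7 degrees, less where a joint would pass 70% of its speed; a pose out of reach is approached as far as the arm can. A call with a number of a shift or a turn outside -1 to 1 is refused whole. A call with a gripper value outside its range is refused whole. The fingers move at their own pace and stop on an object; "squeeze" is the grip in N (left out, the last holds). Time passes only in rows, so rows that do not move let the fingers close. It gives the time, the measured TCP pose, the force, the opening and the grip force at its end, in the units of the state.
- robot.get_obs(): the state, without advancing time (a new reading comes with each control period).
- robot.grab_frame(name): name is "scene" or "top"; returns the picture (384x512x3 uint8, red, green, blue); there is no depth.
- robot.calibration(name): a dict with "vfov" (degrees; the focal length in pixels is half the picture's height over the tangent of half this angle, whatever the lens; pixels are square), "cx", "cy" (the principal point, pixels), "k1" (the pictures are not rectified: a ray, as slopes to the right and down, at radius r is drawn at 1 + k1 r^2 times it, then the intrinsics apply), "view" (4x4, takes a point from world to camera coordinates). Camera axes: x right, y down, z forward; pixel columns grow to the right and rows downward; lengths in m; the calibration is good to about 2 mm. A picture is of the moment at which its call begins. calibration takes no time and is no camera call.
- robot.sign_off(): hands the job in; it is judged then, once.
The state is a dict: "clock": time; "joints": joint angles; "joint_vel": joint speeds; "effort": joint torques, N m; "position": TCP position; "tool_rot": TCP orientation; "contact_force": force on the tool from outside, world axes, zero at the start; "wrist_torque": the same for the moment, N m; "width": finger opening in m; "grasp_force": force on a finger pad.
Only numpy, scipy, OpenCV 4.12 (cv2) and the standard library are available. Lean on these libraries where they do the work, as an engineer would, in place of code of your own. Each camera call takes 0.05 s, during which the arm holds its last target. There are 200 camera calls.

TASK

Clear the desk for the evening: roll the organiser's cover fully open, take the glasses case out and lay it flat on the grey felt mat, and pack every loose gadget that is there (stapler, power bank, speaker, earphone case, charger) into the organiser's well, each lying flat the right way up on the well's floor so that nothing stands above the rim. Then roll the cover fully shut, leaving the other things on the desk alone.

Things in the scene. Friction and masses are not known exactly. Their poses are not given: they have to be found in the camera images.
- organiser: Low wooden roll-top box, fixed, 380 mm deep (its x), 364 wide (its y), 112 high at its arched crown. Origin on the desk under the crown and the cover's arc; x to its back, y to its left, z up; its front looks along -x, to the robot. Side panels 12 thick carry the cover on curved rails, tops 62 above the desk at the front to 96 at the crown. Behind the crown (x over 55) a fixed hood.
- well (a point): Centre of the floor of the organiser's open-topped well, at x -61, z 20 mm in the organiser's frame, same axes. The floor measures 170 (x) by 340 (y); the rim (top of the front wall and of the back partition) is 40 above it. The front wall is 10 thick, the partition 6.
- cover (a joint): Curved tambour cover of dark wooden slats, in rad: 0 fully shut (edge down at the front wall), 0.565 fully open (rolled back under the hood, well clear from above). It runs on an arc about a line along the organiser's y at x 0, z -220 mm in its frame; slats 8 thick at 320 radius. Takes about 2 to 6 N at the handle and stays where it is left.
- cover_handle (a point): Middle of the cover's dark steel bar handle: round bar 12 mm thick, 130 long along the organiser's y, a post at each end, 355 from the cover's axis; 25 mm clear between bar and slats. Cover shut: at the front, x -149, z 102 in the organiser's frame, 65 degrees above horizontal seen from the axis; it turns with the cover over the crown to 97.5 degrees when open.
- mat_top (a point): Centre of the top of the grey felt mat on the desk, 190 (its x) by 115 (its y) by 4 mm, fixed.
- glasses_case_mid (a point): Centre (half-way up) of the dark hard glasses case with a steel seam, 138 (its x) by 56 (its y) by 38 mm high. It starts in the well, its length front to back.
- stapler_mid (a point): Centre (half-way up) of the black and grey desk stapler, 130 (its x) by 38 (its y) by 34 mm high; z up as it lies. Belongs in the well. May be absent.
- power_bank_mid (a point): Centre (half-way up) of the rounded bare-aluminium power bank, 130 (its x) by 48 (its y) by 28 mm high; z up as it lies. Belongs in the well. May be absent.
- speaker_mid (a point): Centre (half-way up) of the grey fabric-covered bar speaker with black end bands, 124 (its x) by 46 (its y) by 34 mm high; z up as it lies. Belongs in the well. May be absent.
- earphone_case_mid (a point): Centre (half-way up) of the white pill-shaped earphone case, 68 (its x) by 46 (its y) by 28 mm high; z up as it lies. Belongs in the well. May be absent.
- charger_mid (a point): Centre (half-way up) of the white block-shaped plug charger with square edges, 70 (its x) by 46 (its y) by 32 mm high; z up as it lies. Belongs in the well. May be absent.
- mug: Bystander, leave alone: white mug, 80 wide, 92 tall mm; origin under its centre.
- sticky_notes: Bystander, leave alone: pad of blank notes, 76 x 76 x 14 mm; origin under its centre.
- mouse: Bystander, leave alone: black computer mouse, 105 x 60 x 34 mm; origin under its centre.
- calculator: Bystander, leave alone: black calculator, 135 x 78 x 14 mm; origin under its centre.
- pen_cup: Bystander, leave alone: dark steel pen cup, 72 wide, 95 tall, with pens to 145 mm; origin under its centre.

How it is judged:
On the way, in this order (a step that is already met when the one before it is completed fails the run):
1. the cover is rolled open (joint over 0.5) (value of joint cover above 0.5 rad), for 0.2 s.
2. with the cover open, the glasses case lies on the mat and every gadget lies flat in the well below the rim (x of stapler_mid in the frame of well between -0.085 and 0.085 m and y of stapler_mid in the frame of well between -0.17 and 0.17 m and z of each of stapler_mid, speaker_mid in the frame of well below 0.023 m and angle between each of stapler_mid, power_bank_mid, speaker_mid, earphone_case_mid, charger_mid, glasses_case_mid's own z axis and vertical below 0.12 rad and x of power_bank_mid in the frame of well between -0.085 and 0.085 m and y of power_bank_mid in the frame of well between -0.17 and 0.17 m and z of each of power_bank_mid, earphone_case_mid in the frame of well below 0.026 m and x of speaker_mid in the frame of well between -0.085 and 0.085 m and y of speaker_mid in the frame of well between -0.17 and 0.17 m and x of earphone_case_mid in the frame of well between -0.085 and 0.085 m and y of earphone_case_mid in the frame of well between -0.17 and 0.17 m and x of charger_mid in the frame of well between -0.085 and 0.085 m and y of charger_mid in the frame of well between -0.17 and 0.17 m and z of charger_mid in the frame of well below 0.024 m and x of glasses_case_mid in the frame of mat_top between -0.06 and 0.06 m and y of glasses_case_mid in the frame of mat_top between -0.045 and 0.045 m and z of glasses_case_mid in the frame of mat_top below 0.025 m and value of joint cover above 0.4 rad), for 0.2 s.
At the end, for the whole second after the job is handed in: The cover is shut (joint under 0.035 rad, about 12 mm of travel); every gadget present lies in the well, flat (tilt under 0.12 rad) with its top below the rim; the glasses case lies flat on the mat, its centre within 60 mm along and 45 mm across of the mat's centre (x of stapler_mid in the frame of well between -0.085 and 0.085 m and y of stapler_mid in the frame of well between -0.17 and 0.17 m and z of each of stapler_mid, speaker_mid in the frame of well below 0.023 m and angle between each of stapler_mid, power_bank_mid, speaker_mid, earphone_case_mid, charger_mid, glasses_case_mid's own z axis and vertical below 0.12 rad and x of power_bank_mid in the frame of well between -0.085 and 0.085 m and y of power_bank_mid in the frame of well between -0.17 and 0.17 m and z of each of power_bank_mid, earphone_case_mid in the frame of well below 0.026 m and x of speaker_mid in the frame of well between -0.085 and 0.085 m and y of speaker_mid in the frame of well between -0.17 and 0.17 m and x of earphone_case_mid in the frame of well between -0.085 and 0.085 m and y of earphone_case_mid in the frame of well between -0.17 and 0.17 m and x of charger_mid in the frame of well between -0.085 and 0.085 m and y of charger_mid in the frame of well between -0.17 and 0.17 m and z of charger_mid in the frame of well below 0.024 m and x of glasses_case_mid in the frame of mat_top between -0.06 and 0.06 m and y of glasses_case_mid in the frame of mat_top between -0.045 and 0.045 m and z of glasses_case_mid in the frame of mat_top below 0.025 m and value of joint cover below 0.035 rad); the robot touches nothing.
It fails at once if a bystander is pushed more than 50 mm (distance of any of mug, sticky_notes, mouse, calculator, pen_cup from where it was at the start of the episode above 0.05 m).
It fails at once if a bystander is tipped over (angle between any of mug, sticky_notes, mouse, calculator, pen_cup's own z axis and vertical above 0.4 rad).
Of stapler, power_bank, speaker, earphone_case, charger only 3 to 5 are there at a start; the rules pass over those that are not, and their reading is None.
At some moment in a run one of stapler, power_bank, speaker, earphone_case, charger, glasses_case may be knocked a few centimetres aside while the robot is not near it.
It also fails if it takes over 210 s, if anything falls off the work surface, if the arm or the gripper's body presses on something with over 40 N, if the wrist force passes 120 N, or if a joint passes its speed limit or range.

## Working session

There is one attempt and no reset: what is moved stays moved. The work goes in short steps, Python scripts to look and compute and a tool call to move; the robot and the scene stay as the last step left them, time stands still between calls to the robot, and variables do not carry over. Pictures are saved under pics/ and viewed, at most 14 in all, crops included, and the job is handed in when it is done.

Besides the shell and the picture viewer there is one more tool, called after "Emit:" as name([rows], argument=value, ...), one row to a line, values as JSON. carry_out: Moves the arm, as the interface text tells. Scaled input: -1 to 1 covers 30 mm each way for a shift and 5 degrees each way for a turn. Its arguments: {"type":"object","properties":{"commands":{"type":"array","items":{"type":"array"}},"squeeze":{"type":"number"}},"required":["commands"]}

```bash
ls; mkdir -p pics
cat > h.py <<'E'
import numpy as np, cv2
from bench import robot
def cal(n):
    c=robot.calibration(n); f=192/np.tan(np.radians(c["vfov"])/2)
    return f,c["cx"],c["cy"],c["k1"],np.array(c["view"])
def proj(n,P):
    f,cx,cy,k,V=cal(n); P=np.atleast_2d(P); q=P@V[:3,:3].T+V[:3,3]; s=q[:,:2]/q[:,2:]
    s=s*(1+k*(s**2).sum(1,keepdims=True)); return s*f+[cx,cy]
def ray(n,uv):
    f,cx,cy,k,V=cal(n); d=(np.atleast_2d(uv).astype(float)-[cx,cy])/f; s=d.copy()
    for _ in range(30): s=d/(1+k*(s**2).sum(1,keepdims=True))
    D=np.c_[s,np.ones(len(s))]@V[:3,:3]; return -V[:3,:3].T@V[:3,3],D
def onz(n,uv,z):
    o,D=ray(n,uv); return o+D*((z-o[2])/D[:,2])[:,None]
def snap(n,name=None):
    im=robot.grab_frame(n)[:,:,::-1].copy()
    if name: cv2.imwrite(f"pics/{name}.png",im)
    return im
E
python3 - <<'E'
from h import *
for n in("top","scene"):
    im=snap(n); cv2.imwrite(f"pics/{n}0.png",im); cv2.imwrite(f"pics/{n}0b.png",cv2.resize(im,(800,600),interpolation=cv2.INTER_CUBIC))
    o,D=ray(n,[[256,192]]); print(n,o,D,cal(n)[:4])
o=robot.get_obs();print(o, robot.pinch_z)
E
```

```text
pics
top [ 0.40480327 -0.09652926  1.33485209] [[ 0.08891523 -0.00143902 -0.99605337]] (np.float64(477.0522539065697), 257.73555231840174, 193.97148326558226, 0.06487312924009436)
scene [1.12775476 0.53912781 0.89723387] [[-0.47703052 -0.51366075 -0.71317891]] (np.float64(441.8977205076307), 253.7553892908078, 192.86685523393012, -0.07131207586086508)
{'clock': 0.1, 'joints': array([-1.21248300e+00,  4.94125499e-01,  1.34603954e+00,  1.11606662e-06,
        1.30249128e+00, -9.54718683e-02]), 'joint_vel': array([ 0.00018306, -0.00215547, -0.00251785,  0.00103344, -0.00101152,
        0.00120534]), 'effort': array([ 2.18462606e-03, -8.80236053e+01, -3.82545483e+01,  7.09388126e-02,
        4.81598906e-02, -2.11899601e-05]), 'position': array([ 0.27388676, -0.56143271,  0.21340516]), 'tool_rot': array([ 9.74370007e-01,  2.24950677e-01, -6.91592242e-05, -5.27315196e-04]), 'contact_force': array([ 0.85423286, -0.32810388,  0.51081584]), 'wrist_torque': array([ 0.00353959, -0.03054743, -0.0148464 ]), 'grasp_force': 0.0, 'width': 0.09148395710162736} -0.0188
```

View pics/top0b.png

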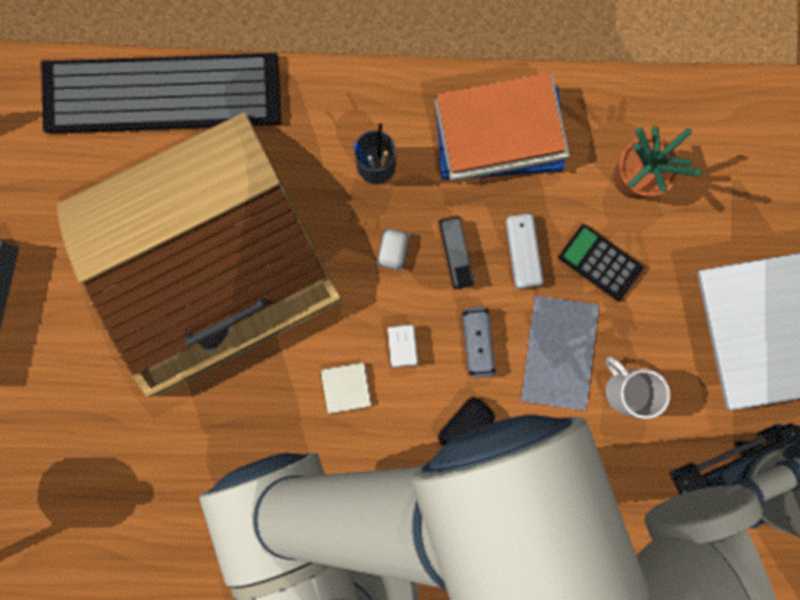

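View pics/scene0b.png

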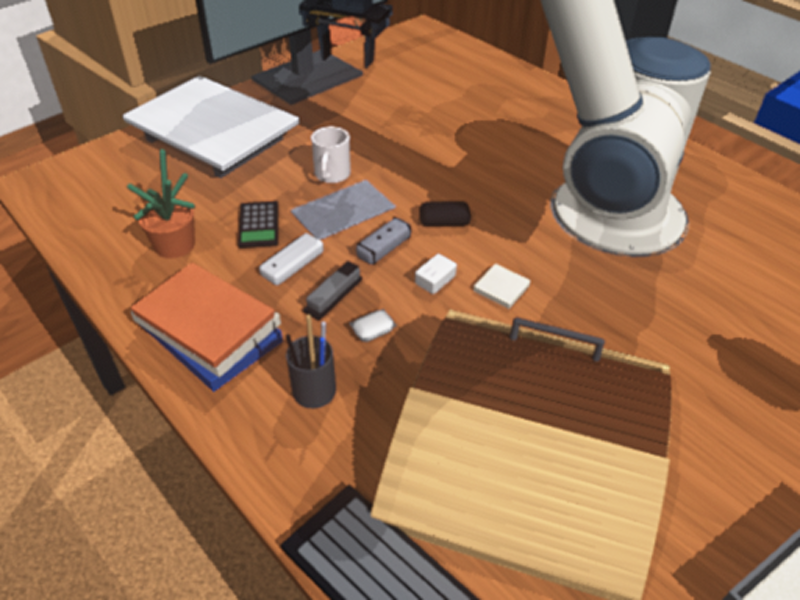

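Top view: all five gadgets are out. In 800x600 pixels: earphone case (394,249), stapler (456,252), power bank (524,250), charger (402,346), speaker (478,342). The mat is at (562,352), and the organiser is turned about 25 degrees with its handle near (228,322). The mouse at (466,420) and the sticky notes at (346,388) are nearest the work area.

```bash
cat >> h.py <<'E'
def objs(im,S=110):
    hsv=cv2.cvtColor(im,cv2.COLOR_BGR2HSV); m=((hsv[:,:,1]<S)).astype(np.uint8)
    n,l,st,c=cv2.connectedComponentsWithStats(m); out=[]
    for i in range(1,n):
        if st[i,4]>150:
            cs,_=cv2.findContours((l==i).astype(np.uint8),0,2); out.append((st[i],cs[0][:,0,:]))
    return out
def rect(n,cnt,z):
    P=onz(n,cnt,z)[:,:2]; (c,(w,h),a)=cv2.minAreaRect((P*1000).astype(np.float32))
    if w<h: w,h,a=h,w,a+90
    return np.round(c,0),round(w),round(h),round((a+90)%180-90,1)
E
python3 - <<'E'
from h import *
im=cv2.imread("pics/top0.png")
for st,c in objs(im):
    print((st[:2]+st[2:4]/2)*1.5625, st[4], [rect("top",c,z) for z in (0.004,0.03)])
b=onz("top",np.array([[188,341],[268,303]])/1.5625,.105); print(b)
f=onz("top",np.array([[338,297],[150,392],[335,283]])/1.5625,.06); print(f)
d=f[1]-f[0]; print(np.degrees(np.arctan2(d[1],d[0])),np.linalg.norm(d))
b=onz("top",np.array([[243,115],[60,205]])/1.5625,.08); d=b[1]-b[0]; print(b,np.degrees(np.arctan2(d[1],d[0])),np.linalg.norm(d))
E
```

```text
[161.71875  92.96875] 6612 [(array([888., 343.]), 421, 130, -85.3), (array([879., 334.]), 413, 128, -85.3)]
[502.34375 128.90625] 762 [(array([ 836., -270.]), 237, 174, -79.8), (array([ 828., -267.]), 232, 171, -79.8)]
[375.      155.46875] 650 [(array([786., -47.]), 98, 76, 15.6), (array([778., -48.]), 96, 74, 15.6)]
[679.6875  155.46875] 179 [(array([ 800., -589.]), 88, 72, 14.9), (array([ 792., -579.]), 86, 71, 14.9)]
[524.21875 250.78125] 915 [(array([ 620., -319.]), 135, 55, 9.4), (array([ 616., -314.]), 133, 54, 9.4)]
[457.03125 253.125  ] 596 [(array([ 614., -197.]), 127, 38, 13.7), (array([ 610., -196.]), 124, 38, 13.7)]
[600.78125 262.5    ] 981 [(array([ 603., -456.]), 132, 76, 54.9), (array([ 599., -449.]), 130, 75, 54.9)]
[393.75    249.21875] 437 [(array([616., -83.]), 71, 49, -10.7), (array([612., -83.]), 70, 48, -10.7)]
[  9.375   283.59375] 339 [(array([535., 590.]), 149, 29, 4.0), (array([533., 577.]), 146, 29, 4.0)]
[748.4375  332.03125] 5368 [(array([ 487., -738.]), 256, 183, 10.8), (array([ 485., -725.]), 251, 179, 10.8)]
[560.15625 353.125  ] 2928 [(array([ 439.,
[... 335 characters left out ...]
, 7.4), (array([ 442., -104.]), 74, 50, 7.4)]
[638.28125 388.28125] 1200 [(array([ 376., -516.]), 128, 90, 73.1), (array([ 376., -508.]), 126, 88, 73.1)]
[346.09375 388.28125] 855 [(array([365.,  -6.]), 81, 80, 11.4), (array([366.,  -8.]), 79, 79, 11.4)]
[499.21875 499.21875] 33523 [(array([ 185., -281.]), 1044, 339, -87.8), (array([ 189., -277.]), 1024, 332, -87.8)]
[[0.43734386 0.24652567 0.105     ]
 [0.5033993  0.1192825  0.105     ]]
[[0.52073599 0.00810466 0.06      ]
 [0.35135081 0.31736814 0.06      ]
 [0.54473327 0.01409421 0.06      ]]
118.70974546809315 0.3526120194735711
[[0.82688398 0.17917287 0.08      ]
 [0.66048429 0.47648817 0.08      ]] 119.23461295975129 0.3407128425101241
```

```bash
cat >> h.py <<'E'
YAW=np.radians(28.5); ORG=np.array([.601,.254])
def o2w(p,yaw=None,org=None):
    yaw=YAW if yaw is None else yaw; org=ORG if org is None else org
    p=np.atleast_2d(p)/1000.; c,s=np.cos(yaw),np.sin(yaw)
    return np.c_[p[:,:2]@np.array([[c,s],[-s,c]])+org,p[:,2]]
E
python3 - <<'E'
from h import *
print(onz("scene",np.array([[513,324],[602,350]])/1.5625,.102))
out=[]
for n,(x,y,w,h) in(("top",(30,60,200,200)),("scene",(220,190,220,200))):
    im=cv2.imread(f"pics/{n}0.png")[y:y+h,x:x+w]; k=2.9 if n=="top" else 2.6
    im=cv2.resize(im,None,fx=k,fy=k,interpolation=cv2.INTER_CUBIC)[:560]
    def L(a,b,col):
        p=((proj(n,o2w([a,b]))-[x,y]+.5)*k).astype(int); cv2.line(im,tuple(map(int,p[0])),tuple(map(int,p[1])),col,1)
    L((-149,-65,102),(-149,65,102),(0,255,255))
    for z in(0,60):L((-156,-182,z),(-156,182,z),(255,255,0))
    L((0,-182,112),(0,182,112),(0,255,0))
    for s in(-182,182):L((-156,s,0),(-156,s,60),(255,255,0));L((-156,s,0),(220,s,0),(255,0,255))
    cv2.imwrite(f"pics/ov_{n}.png",im); out.append(im)
h=min(i.shape[0] for i in out); a=np.hstack([i[:h] for i in out]);a=cv2.resize(a,(800,int(a.shape[0]*800/a.shape[1])),interpolation=cv2.INTER_AREA);cv2.imwrite("pics/ov.png",a)
E
```

```text
[[0.49812933 0.12261074 0.102     ]
 [0.43634056 0.2488852  0.102     ]]
```

View pics/ov.png

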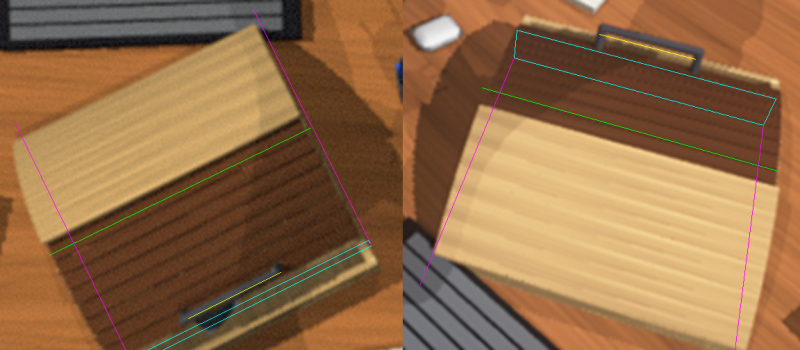

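Run:
```python
from h import *
for n,uv,z in(("top",np.array([[338,297],[150,392]])/1.5625,0),("scene",[[287.6,200.0],[427.8,235.4]],.061)):
    p=onz(n,uv,z);d=p[1]-p[0];a=np.arctan2(d[1],d[0])-np.pi/2
    print(p,np.degrees(a),np.linalg.norm(d),p.mean(0)[:2]+.156*np.array([np.cos(a),np.sin(a)]))
# hood top front edge, rear edges
for n,uv,z in(("top",np.array([[281,185],[80,280]])/1.5625,.107),("scene",np.array([[409,390],[668,458]])/1.5625,.107)):
    p=onz(n,uv,z);d=p[1]-p[0];a=np.arctan2(d[1],d[0])-np.pi/2
    print("hood",p.mean(0),np.degrees(a),np.linalg.norm(d),p.mean(0)[:2]-.055*np.array([np.cos(a),np.sin(a)]))
```

```text
[[ 5.26192284e-01  1.30291851e-02  0.00000000e+00]
 [ 3.48835109e-01  3.36847923e-01 -2.22044605e-16]] 28.709745468093153 0.36920745145908546 [0.57433575 0.24987669]
[[0.526094   0.01307182 0.061     ]
 [0.35140122 0.32702556 0.061     ]] 29.09280509902814 0.35928333329629397 [0.5750656  0.24589989]
hood [0.61673525 0.26516622 0.107     ] 27.895459420544878 0.3612655605326512 [0.5681261  0.23943394]
hood [0.61944059 0.26846598 0.107     ] 30.05224667763879 0.36193067602906764 [0.57183429 0.24092256]
```

Emit:
carry_out([
  [0.3, [0, 0, 0], [0, 0, -0.93]],
  [0.3, [0, 0, 0], [0, 0, -0.93]],
  [0.3, [0, 0, 0], [0, 0, -0.93]],
  [0.3, [0, 0, 0], [0, 0, -0.93]],
  [0.3, [0, 0, 0], [0, 0, -0.93]],
  [0.3, [0, 0, 0], [0, 0, -0.93]],
  [0.3, [0, 0, 0], [0, 0, -0.93]],
  [0.3, [0, 0, 0], [0, 0, -0.93]],
  [0.3, [0, 0, 0], [0, 0, -0.93]],
  [0.3, [0, 0, 0], [0, 0, -0.93]],
], squeeze=20)

```text
clock: 1.35
position: [0.2739, -0.5615, 0.2136]
tool_rot: [0.806, 0.592, 0.0, -0.0]
contact_force: [0.0, -0.6, -0.6]
width: 0.0276
grasp_force: 0.0
```

Emit:
carry_out([
  [0.3, [0, 0, 0], [0, 0, -0.93]],
  [0.3, [0, 0, 0], [0, 0, -0.93]],
  [0.3, [0, 0, 0], [0, 0, -0.93]],
  [0.3, [0, 0, 0], [0, 0, -0.93]],
  [0.3, [0, 0, 0], [0, 0, -0.93]],
  [0.3, [0, 0, 0], [0, 0, -0.93]],
  [0.3, [0, 0, 0], [0, 0, -0.93]],
  [0.3, [0, 0, 0], [0, 0, -0.93]],
  [0.3, [0, 0, 0], [0, 0, -0.93]],
  [0.3, [0, 0, 0], [0, 0, -0.93]],
])

```text
clock: 2.6
position: [0.2739, -0.5615, 0.2136]
tool_rot: [0.506, 0.862, 0.0, -0.0]
contact_force: [0.1, -0.5, -0.3]
width: 0.0277
grasp_force: 0.0
```

```bash
cat >> h.py <<'E'
YAW=np.radians(28.9); ORG=np.array([.573,.245])
from scipy.spatial.transform import Rotation as R
def plan(xyz,psi=None):
    "remaining shift in tool units (30 mm) and turn units (5 deg)"
    o=robot.get_obs(); r=R.from_quat(o["tool_rot"]); M=r.as_matrix(); p=np.array(o["position"])
    psi0=np.degrees(np.arctan2(M[1,0],M[0,0]))
    # ideal: tool down at target psi
    ps=psi0 if psi is None else psi
    c,s=np.cos(np.radians(ps)),np.sin(np.radians(ps)); T=np.array([[c,s,0],[s,-c,0],[0,0,-1.]])
    d=T.T@(np.array(xyz)-p)/.03; t=(M.T@(np.array(xyz)-p))/.03; rv=(r.inv()*R.from_matrix(T)).as_rotvec(degrees=True)/5
    print("t%.2f tcp"%o["clock"],p.round(3),"psi%.1f"%psi0,"w%.3f g%.0f F"%(o["width"],o["grasp_force"]),np.round(o["contact_force"],1),"| turn",rv.round(2),"shift after turn",d.round(2),"now",t.round(2))
E
python3 -c "
from h import *
plan([.470,.181,.2],118.9)"
```

```text
t2.60 tcp [ 0.274 -0.562  0.214] psi119.2 w0.028 g0 F [ 0.1 -0.5 -0.3] | turn [ 0.   -0.01  0.05] shift after turn [18.51 17.68  0.45] now [18.43 17.77  0.47]
```

Emit:
carry_out([
  [0.3, [0.92, 0.88, 0], [0, 0, 0]],
  [0.3, [0.92, 0.88, 0], [0, 0, 0]],
  [0.3, [0.92, 0.88, 0], [0, 0, 0]],
  [0.3, [0.92, 0.88, 0], [0, 0, 0]],
  [0.3, [0.92, 0.88, 0], [0, 0, 0]],
  [0.3, [0.92, 0.88, 0], [0, 0, 0]],
  [0.3, [0.92, 0.88, 0], [0, 0, 0]],
  [0.3, [0.92, 0.88, 0], [0, 0, 0]],
  [0.3, [0.92, 0.88, 0], [0, 0, 0]],
  [0.3, [0.92, 0.88, 0], [0, 0, 0]],
])

```text
clock: 3.85
position: [0.3711, -0.1911, 0.2139]
tool_rot: [0.508, 0.862, 0.0, -0.0]
contact_force: [0.9, -0.6, -0.5]
width: 0.0272
grasp_force: 0.0
```

Emit:
carry_out([
  [0.3, [0.92, 0.88, 0], [0, 0, 0]],
  [0.3, [0.92, 0.88, 0], [0, 0, 0]],
  [0.3, [0.92, 0.88, 0], [0, 0, 0]],
  [0.3, [0.92, 0.88, 0], [0, 0, 0]],
  [0.3, [0.92, 0.88, 0], [0, 0, 0]],
  [0.3, [0.92, 0.88, 0], [0, 0, 0]],
  [0.3, [0.92, 0.88, 0], [0, 0, 0]],
  [0.3, [0.92, 0.88, 0], [0, 0, 0]],
  [0.3, [0.92, 0.88, 0], [0, 0, 0]],
  [0.3, [0.92, 0.88, 0.45], [0, 0, 0]],
])

```text
clock: 5.1
position: [0.4688, 0.1785, 0.2007]
tool_rot: [0.507, 0.862, 0.0, 0.001]
contact_force: [0.4, 0.4, 0.3]
width: 0.0271
grasp_force: 0.0
```

```bash
python3 -c "
from h import *
plan([.470,.181,.10],118.9)
im=snap('scene'); y,x=190,290
cv2.imwrite('pics/s1.png',cv2.resize(im[150:290,230:450],(800,509),interpolation=cv2.INTER_CUBIC))"
```

```text
t5.10 tcp [0.469 0.178 0.201] psi119.0 w0.027 g0 F [0.4 0.4 0.3] | turn [0.02 0.01 0.02] shift after turn [0.05 0.08 3.36] now [0.06 0.07 3.36]
```

View pics/s1.png

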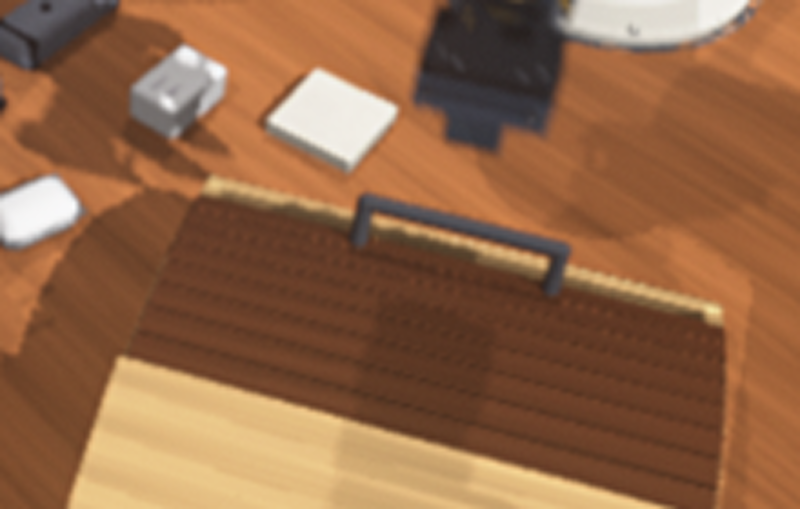

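The scene crop shows the hand just in front of the bar, which spans crop (365,203) to (565,248). I'll triangulate the bar before lowering.

```bash
cat >> h.py <<'E'
def tri(a,b):
    (o1,d1),(o2,d2)=ray("top",a),ray("scene",b); d1=d1[0];d2=d2[0]
    A=np.c_[d1,-d2]; s=np.linalg.lstsq(A,o2-o1,rcond=None)[0]; p,q=o1+s[0]*d1,o2+s[1]*d2
    return (p+q)/2,np.linalg.norm(p-q)
E
python3 - <<'E'
from h import *
s=lambda u,v:[230+u/3.636,150+v/3.636]
t=lambda u,v:[u/1.5625,v/1.5625]
for a,b in((t(188,341),s(565,248)),(t(268,303),s(365,203)),(t(228,322),s(465,225))): print(tri(a,b))
im=cv2.imread("pics/top0.png")
cv2.imwrite("pics/t0c.png",cv2.resize(im[170:265,80:230],(800,507),interpolation=cv2.INTER_CUBIC))
E
```

```text
(array([0.4364559 , 0.24355863, 0.11850347]), np.float64(0.0018767025141640135))
(array([0.49988577, 0.12263764, 0.10933695]), np.float64(0.010344834118046254))
(array([0.46783598, 0.18376327, 0.11432299]), np.float64(0.006434608075047421))
```

View pics/t0c.png

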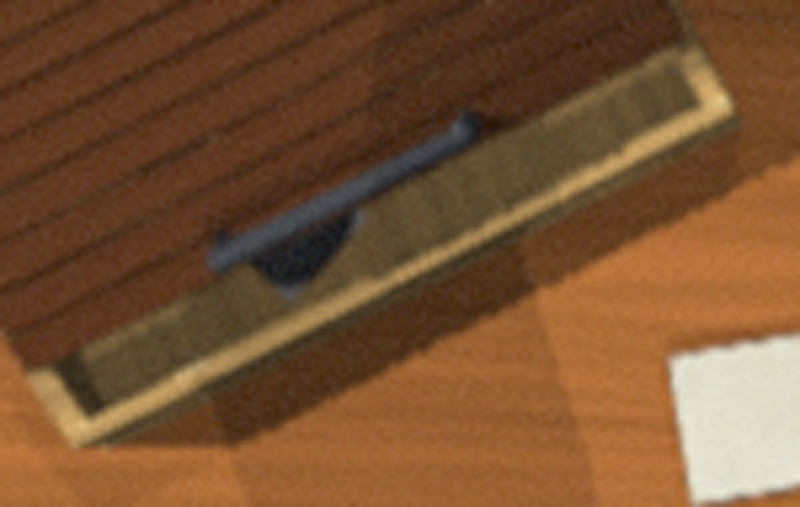

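The top crop shows the bar from (215,262) to (470,122), clear of the front wall. The cover starts about 0.09 rad open, and the dark glasses case is visible at about (305,250). Bar centre is (0.468, 0.184, 0.114), which puts it 355 mm from the cover's axis, as it should be. Lowering to straddle it.

Emit:
carry_out([
  [0.4, [0.18, 0.06, 0.7], [0, 0, 0]],
  [0.4, [0, 0, 0.7], [0, 0, 0]],
  [0.4, [0, 0, 0.7], [0, 0, 0]],
  [0.4, [0, 0, 0.6], [0, 0, 0]],
  [0.4, [0, 0, 0.5], [0, 0, 0]],
  [0.4, [0, 0, 0.1], [0, 0, 0]],
  [0.1, [0, 0, 0], [0, 0, 0]],
  [0.1, [0, 0, 0], [0, 0, 0]],
  [0.1, [0, 0, 0], [0, 0, 0]],
], squeeze=5)

```text
clock: 6.28
position: [0.4675, 0.1827, 0.1019]
tool_rot: [0.508, 0.862, 0.0, 0.0]
contact_force: [0.3, 0.3, 1.6]
width: 0.0117
grasp_force: 5.0
```

Run:
```python
from h import *
print(robot.get_obs())
pts=[]
for a in range(70,99,3):
    x,z=355*np.cos(np.radians(a)),355*np.sin(np.radians(a))-220; pts.append([-x,0,z-12])
print(np.diff(np.array(pts),axis=0).round(1)/30, np.round(pts[0],1), o2w(pts).round(3)[-1])
```

```text
{'clock': 6.275, 'joints': array([ 2.53582554e-01,  4.74337772e-01,  1.77453867e+00,  6.92349555e-06,
        8.91717488e-01, -2.52636150e-01]), 'joint_vel': array([ 0.00073856,  0.00212303,  0.00225941,  0.00225321, -0.00037082,
        0.0017344 ]), 'effort': array([-7.22397398e-02, -7.33632302e+01, -2.50162804e+01,  4.07565746e-02,
        2.12298045e-01,  1.39379498e-02]), 'position': array([0.46745452, 0.18271719, 0.10189698]), 'tool_rot': array([5.07508627e-01, 8.61646531e-01, 3.55174416e-04, 3.51029145e-04]), 'contact_force': array([0.28225744, 0.28319407, 1.6080848 ]), 'wrist_torque': array([ 0.01820065, -0.12166921,  0.02255704]), 'grasp_force': 5.000276193022728, 'width': 0.011666121956240253}
[[ 0.58666667  0.          0.19666667]
 [ 0.59666667  0.          0.16666667]
 [ 0.60333333  0.          0.13333333]
 [ 0.61        0.          0.10333333]
 [ 0.61666667  0.          0.07      ]
 [ 0.62        0.          0.03666667]
 [ 0.62        0.          0.00666667]
 [ 0.62        0.         -0.02666667]
 [ 0.61666667  0.         -0.06      ]] [-121.4    0.   101.6] [0.611 0.266 0.12 ]
```

Emit:
carry_out([
  [0.1, [0, 0.59, -0.2], [0, 0, 0]],
  [0.1, [0, 0.6, -0.17], [0, 0, 0]],
  [0.1, [0, 0.6, -0.13], [0, 0, 0]],
  [0.1, [0, 0.61, -0.1], [0, 0, 0]],
  [0.1, [0, 0.62, -0.07], [0, 0, 0]],
  [0.1, [0, 0.62, -0.04], [0, 0, 0]],
  [0.1, [0, 0.62, 0], [0, 0, 0]],
])

```text
clock: 7.15
position: [0.5789, 0.2447, 0.1228]
tool_rot: [0.508, 0.862, -0.0, -0.0]
contact_force: [-2.3, -1.6, -1.2]
width: 0.0117
grasp_force: 5.0
```

Emit:
carry_out([
  [0.1, [0, 0.62, 0.03], [0, 0, 0]],
  [0.1, [0, 0.62, 0.06], [0, 0, 0]],
  [0.1, [0, 0.1, 0.01], [0, 0, 0]],
  [0.1, [0, 0, 0], [0, 0, 0]],
])

```text
clock: 7.65
position: [0.6127, 0.2634, 0.1196]
tool_rot: [0.507, 0.862, -0.001, -0.001]
contact_force: [-8.2, -5.7, 4.9]
width: 0.0221
grasp_force: 5.0
```

```bash
python3 -c "
from h import *
plan([.470,.181,.25],118.9)"
```

```text
t7.65 tcp [0.613 0.263 0.12 ] psi119.0 w0.022 g5 F [-8.2 -5.7  4.9] | turn [-0.04 -0.    0.02] shift after turn [-0.11 -5.49 -4.35] now [-0.1  -5.51 -4.33]
```

Emit:
carry_out([
  [0.5, [0, -0.1, 0], [0, 0, 0]],
  [0.5, [0, 0, -1], [0, 0, 0]],
  [0.5, [0, 0, -1], [0, 0, 0]],
  [0.5, [0, 0, -1], [0, 0, 0]],
  [0.5, [-1, -0.6, -0.2], [0, 0, 0]],
  [0.5, [-1, -0.6, 0], [0, 0, 0]],
  [0.5, [-1, -0.6, 0], [0, 0, 0]],
  [0.5, [-1, -0.6, 0], [0, 0, 0]],
  [0.5, [-1, -0.6, 0], [0, 0, 0]],
  [0.5, [-1, -0.6, 0], [0, 0, 0]],
])

```text
clock: 8.9
position: [0.6041, 0.0517, 0.216]
tool_rot: [0.508, 0.862, 0.0, 0.0]
contact_force: [-0.5, 0.3, -0.2]
width: 0.0459
grasp_force: 0.0
```

Emit:
carry_out([
  [0.8, [-1, -0.6, 0], [0, 0, 0]],
  [0.8, [-1, -0.6, 0], [0, 0, 0]],
  [0.8, [-1, -0.6, 0], [0, 0, 0]],
  [0.8, [-1, -0.6, 0], [0, 0, 0]],
  [0.8, [-1, -0.6, 0], [0, 0, 0]],
  [0.8, [-1, -0.6, 0], [0, 0, 0]],
  [0.8, [-1, -0.6, 0], [0, 0, 0]],
  [0.8, [0, 0, 0], [0, 0, 0]],
])

```text
clock: 9.9
position: [0.5956, -0.1941, 0.2158]
tool_rot: [0.509, 0.861, -0.0, 0.0]
contact_force: [0.4, 1.5, -1.2]
width: 0.0731
grasp_force: 0.0
```

```bash
python3 -c "
from h import *
plan([.470,.181,.25],118.9)
im=snap('top','top2')
cv2.imwrite('pics/t2c.png',cv2.resize(im[80:270,30:280],(800,608),interpolation=cv2.INTER_CUBIC)[:600])
snap('scene','scene2')
"
```

```text
t9.90 tcp [ 0.596 -0.194  0.216] psi118.9 w0.073 g0 F [ 0.4  1.5 -1.2] | turn [ 0.    0.01 -0.01] shift after turn [12.97  2.38 -1.14] now [12.97  2.37 -1.15]
```

View pics/t2c.png

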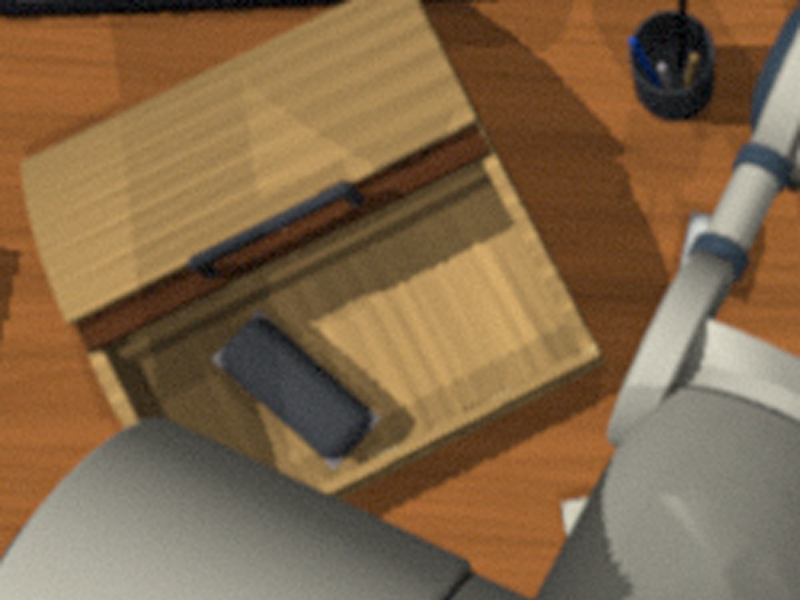

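Cover is open, with the bar at crop (190-360, 190-270). The glasses case lies skewed in the well, centred at crop (297,388), with corners (260,317), (218,357), (335,462) and (375,415).

Run:
```python
from h import *
f=lambda p:np.array(p)/3.2+[30,80]
P=onz("top",f([(260,317),(218,357),(335,462),(375,415)]),.05); print(P.round(3),P.mean(0))
d=(P[2]+P[3]-P[0]-P[1])/2; print(np.linalg.norm(d),np.degrees(np.arctan2(d[1],d[0])),np.linalg.norm(P[0]-P[1]))
c,s=np.cos(YAW),np.sin(YAW); 
W=onz("top",f([(600,352),(297,388)]),.06)
print(W,(W[:,:2]-ORG)@np.array([[c,-s],[s,c]]), (P[:,:2]-ORG)@np.array([[c,-s],[s,c]]))
b=onz("top",f([(205,268),(355,193)]),.134); print((b[:,:2]-ORG)@np.array([[c,-s],[s,c]]))
```

```text
[[0.543 0.291 0.05 ]
 [0.509 0.324 0.05 ]
 [0.423 0.223 0.05 ]
 [0.464 0.192 0.05 ]] [0.48471483 0.2576735  0.05      ]
0.12986695963741018 -129.39417193264816 0.04776567392639171
[[0.52104171 0.00495497 0.06      ]
 [0.48379561 0.25493834 0.06      ]] [[-0.16149717 -0.18504038]
 [-0.07329226  0.05181158]] [[-0.00358737  0.05502078]
 [-0.0180852   0.10053312]
 [-0.14152576  0.05308384]
 [-0.12146428  0.00640974]]
[[ 0.03051031  0.05811722]
 [ 0.03111785 -0.07214831]]
```

Emit:
carry_out([
  [0, [1, 0.48, 0], [0, 0, 0]],
  [0, [1, 0.48, 0], [0, 0, 0]],
  [0, [1, 0.48, 0], [0, 0, 0]],
  [0, [1, 0.48, 0], [0, 0, 0]],
  [0, [1, 0.48, 0], [0, 0, 0]],
  [0, [1, 0.48, 0], [0, 0, 0]],
  [0, [1, 0.48, 0], [0, 0, 0]],
  [0, [1, 0.48, 0], [0, 0, 0]],
  [0, [1, 0.48, 0], [0, 0, 0]],
  [0, [1, 0.48, 0], [0, 0, 0]],
])

```text
clock: 11.25
position: [0.5756, 0.1425, 0.2159]
tool_rot: [0.507, 0.862, 0.0, 0.0]
contact_force: [0.1, -0.4, 0.4]
width: 0.0001
grasp_force: 0.0
```

Emit:
carry_out([
  [0, [1, 0.48, 0], [0, 0, 0]],
  [0, [1, 0.48, 0], [0, 0, 0]],
  [0, [1, 0.4, 0], [0, 0, 0]],
  [0, [0, 0, 0.8], [0, 0, 0]],
  [0, [0, 0, 0.8], [0, 0, 0]],
  [0, [0, 0, 0.8], [0, 0, 0]],
  [0, [0, 0, 0.7], [0, 0, 0]],
  [0, [0, 0, 0], [0, 0, 0]],
])

```text
clock: 12.25
position: [0.5669, 0.2394, 0.1216]
tool_rot: [0.507, 0.862, -0.001, -0.001]
contact_force: [0.2, 0.7, 0.7]
width: 0.0003
grasp_force: 0.0
```

Emit:
carry_out([
  [0, [0, 0.2, 0], [0, 0, 0]],
  [0, [0, 0.2, 0], [0, 0, 0]],
  [0, [0, 0.2, 0], [0, 0, 0]],
  [0, [0, 0.1, 0], [0, 0, 0]],
])

```text
clock: 12.75
position: [0.5873, 0.2492, 0.123]
tool_rot: [0.508, 0.862, 0.0, 0.0]
contact_force: [-0.7, -0.5, 0.7]
width: 0.0003
grasp_force: 0.0
```

```bash
python3 -c "
from h import *
plan([.597,.258,.12],118.9)"
```

```text
t12.75 tcp [0.587 0.249 0.123] psi119.0 w0.000 g0 F [-0.7 -0.5  0.7] | turn [0.01 0.   0.02] shift after turn [0.1  0.42 0.1 ] now [0.1  0.42 0.1 ]
```

Emit:
carry_out([
  [0, [0, 0.15, 0], [0, 0, 0]],
  [0, [0, 0.15, 0], [0, 0, 0]],
  [0, [0, 0.1, 0], [0, 0, 0]],
  [0, [0, 0, 0], [0, 0, 0]],
])

```text
clock: 13.25
position: [0.5947, 0.2533, 0.1226]
tool_rot: [0.508, 0.862, -0.003, -0.002]
contact_force: [-16.6, -11.3, 14.9]
width: 0.0007
grasp_force: 10.5
```

Emit:
carry_out([
  [0, [0, 0.15, 0], [0, 0, 0]],
  [0, [0, 0.1, 0], [0, 0, 0]],
  [0, [0, 0, 0], [0, 0, 0]],
])

```text
clock: 13.62
position: [0.595, 0.2536, 0.1224]
tool_rot: [0.507, 0.862, -0.008, -0.005]
contact_force: [-53.6, -34.6, 49.1]
width: 0.0001
grasp_force: 34.5
```

End stop reached, so the cover is fully open. Backing off and turning for the case.

Emit:
carry_out([
  [0, [0, -0.5, 0], [0, 0, 0]],
  [0, [0, -0.5, 0], [0, 0, 0]],
  [0.5, [0, -0.5, -1], [0, 0, 0]],
  [1, [0, -0.5, -1], [0, 0, 0]],
  [1, [0, -0.5, -0.5], [0, 0, 1]],
  [1, [0, 0, 0], [0, 0, 1]],
  [1, [0, 0, 0], [0, 0, 1]],
  [1, [0, 0, 0], [0, 0, 1]],
  [1, [0, 0, 0], [0, 0, 1]],
  [1, [0, 0, 0], [0, 0, 1]],
], squeeze=25)

```text
clock: 14.88
position: [0.5384, 0.2221, 0.1978]
tool_rot: [0.714, 0.7, 0.0, -0.0]
contact_force: [0.2, 0.4, -0.5]
width: 0.0774
grasp_force: 0.0
```

Emit:
carry_out([
  [1, [0, 0, 0], [0, 0, 1]],
  [1, [0, 0, 0], [0, 0, 1]],
  [1, [0, 0, 0], [0, 0, 1]],
  [1, [0, 0, 0], [0, 0, 1]],
  [1, [0, 0, 0], [0, 0, 1]],
  [1, [0, 0, 0], [0, 0, 1]],
  [1, [0, 0, 0], [0, 0, 1]],
  [1, [0, 0, 0], [0, 0, 0.7]],
])

```text
clock: 15.88
position: [0.5383, 0.2221, 0.1978]
tool_rot: [0.905, 0.425, -0.0, -0.0]
contact_force: [0.3, -0.3, -0.2]
width: 0.0915
grasp_force: 0.0
```

```bash
echo 'ORG=np.array([.5704,.2436])'>>h.py; python3 -c "
from h import *
plan([.485,.257,.032],50.6)"
```

```text
t15.88 tcp [0.538 0.222 0.198] psi50.4 w0.091 g0 F [ 0.3 -0.3 -0.2] | turn [-0.    0.   -0.05] shift after turn [-0.23 -2.11  5.53] now [-0.24 -2.11  5.53]
```

Emit:
carry_out([
  [1, [-0.12, -1, 0], [0, 0, 0]],
  [1, [-0.12, -1, 0], [0, 0, 0]],
  [1, [0, -0.1, 1], [0, 0, 0]],
  [1, [0, 0, 1], [0, 0, 0]],
  [1, [0, 0, 1], [0, 0, 0]],
  [1, [0, 0, 1], [0, 0, 0]],
  [1, [0, 0, 0.9], [0, 0, 0]],
  [1, [0, 0, 0.6], [0, 0, 0]],
  [1, [0, 0, 0], [0, 0, 0]],
])

```text
clock: 17.0
position: [0.4845, 0.2563, 0.0318]
tool_rot: [0.904, 0.427, -0.001, -0.0]
contact_force: [-1.1, 0.6, 0.1]
width: 0.0916
grasp_force: 0.0
```

Emit:
carry_out([
  [0.3, [0, 0, 0], [0, 0, 0]],
  [0.3, [0, 0, 0], [0, 0, 0]],
  [0.3, [0, 0, 0], [0, 0, 0]],
  [0.3, [0, 0, 0], [0, 0, 0]],
])

```text
clock: 17.5
position: [0.4851, 0.2566, 0.0331]
tool_rot: [0.904, 0.427, 0.0, -0.0]
contact_force: [-0.5, -0.1, 7.1]
width: 0.0559
grasp_force: 25.0
```

Emit:
carry_out([
  [0.3, [0, 0, -0.3], [0, 0, 0]],
  [0.3, [0, 0, -0.8], [0, 0, 0]],
  [0.3, [0, 0, -1], [0, 0, 0]],
  [0.3, [0, 0, -1], [0, 0, 0]],
  [0.3, [0, 0, -1], [0, 0, 0]],
  [0.3, [0, 0, -1], [0, 0, 0]],
  [0.3, [0, 0, -0.8], [0, 0, 0]],
])

```text
clock: 18.38
position: [0.485, 0.2565, 0.2116]
tool_rot: [0.904, 0.427, 0.001, 0.0]
contact_force: [0.2, 0.7, -1.5]
width: 0.0561
grasp_force: 25.0
```

```bash
python3 -c "
from h import *
plan([.452,-.373,.21],-7)"
```

```text
t18.38 tcp [0.485 0.257 0.212] psi50.5 w0.056 g25 F [ 0.2  0.7 -1.5] | turn [ 0.00e+00 -1.00e-02  1.15e+01] shift after turn [ 1.47 20.96  0.05] now [-16.89  12.5    0.04]
```

Emit:
carry_out([
  [0.3, [-1, 0.74, 0], [0, 0, 0]],
  [0.3, [-1, 0.74, 0], [0, 0, 0]],
  [0.3, [-1, 0.74, 0], [0, 0, 0]],
  [0.3, [-1, 0.74, 0], [0, 0, 0]],
  [0.3, [-1, 0.74, 0], [0, 0, 0]],
  [0.3, [-1, 0.74, 0], [0, 0, 0]],
  [0.3, [-1, 0.74, 0], [0, 0, 0]],
  [0.3, [-1, 0.74, 0], [0, 0, 0]],
  [0.3, [-1, 0.74, 0], [0, 0, 0]],
  [0.3, [-1, 0.74, 0], [0, 0, 0]],
])

```text
clock: 19.62
position: [0.4652, -0.1173, 0.2103]
tool_rot: [0.904, 0.427, 0.0, 0.0]
contact_force: [0.5, 0.0, 0.4]
width: 0.056
grasp_force: 25.0
```

Emit:
carry_out([
  [0.3, [-1, 0.74, 0], [0, 0, 0]],
  [0.3, [-1, 0.74, 0], [0, 0, 0]],
  [0.3, [-1, 0.74, 0], [0, 0, 0]],
  [0.3, [-1, 0.74, 0], [0, 0, 0]],
  [0.3, [-1, 0.74, 0], [0, 0, 0]],
  [0.3, [-1, 0.74, 0], [0, 0, 0]],
  [0.3, [-0.9, 0.66, 0], [0, 0, 0]],
  [0.3, [0, 0, 0], [0, 0, 0.9]],
  [0.3, [0, 0, 0], [0, 0, 0.9]],
  [0.3, [0, 0, 0], [0, 0, 1]],
])

```text
clock: 20.88
position: [0.4517, -0.3731, 0.2102]
tool_rot: [0.95, 0.312, -0.0, -0.0]
contact_force: [1.4, 0.5, -0.8]
width: 0.0558
grasp_force: 25.0
```

Emit:
carry_out([
  [0.3, [0, 0, 0], [0, 0, 1]],
  [0.3, [0, 0, 0], [0, 0, 1]],
  [0.3, [0, 0, 0], [0, 0, 1]],
  [0.3, [0, 0, 0], [0, 0, 1]],
  [0.3, [0, 0, 0], [0, 0, 1]],
  [0.3, [0, 0, 0], [0, 0, 1]],
  [0.3, [0, 0, 0], [0, 0, 1]],
  [0.3, [0, 0, 0], [0, 0, 1]],
  [0.3, [0, 0, 0], [0, 0, 0.7]],
  [0.3, [0, 0, 0], [0, 0, 0]],
])

```text
clock: 22.12
position: [0.4518, -0.3731, 0.2101]
tool_rot: [0.998, -0.061, 0.0, 0.0]
contact_force: [-0.8, -0.5, -1.4]
width: 0.0558
grasp_force: 25.0
```

```bash
python3 -c "
from h import *
plan([.452,-.373,.018],-7)"
```

```text
t22.12 tcp [ 0.452 -0.373  0.21 ] psi-7.0 w0.056 g25 F [-0.8 -0.5 -1.4] | turn [ 0. -0.  0.] shift after turn [ 0.01 -0.    6.4 ] now [ 0.01 -0.    6.4 ]
```

Emit:
carry_out([
  [0.3, [0, 0, 1], [0, 0, 0]],
  [0.3, [0, 0, 1], [0, 0, 0]],
  [0.3, [0, 0, 1], [0, 0, 0]],
  [0.3, [0, 0, 1], [0, 0, 0]],
  [0.3, [0, 0, 1], [0, 0, 0]],
  [0.3, [0, 0, 0.8], [0, 0, 0]],
  [0.3, [0, 0, 0.5], [0, 0, 0]],
  [0.3, [0, 0, 0.1], [0, 0, 0]],
  [0.3, [0, 0, 0], [0, 0, 0]],
])

```text
clock: 23.25
position: [0.4522, -0.3735, 0.0183]
tool_rot: [0.998, -0.061, 0.0, 0.0]
contact_force: [0.2, 0.8, -0.8]
width: 0.0563
grasp_force: 25.0
```

Emit:
carry_out([
  [0.8, [0, 0, 0], [0, 0, 0]],
  [0.8, [0, 0, 0], [0, 0, 0]],
  [0.8, [0, 0, -0.7], [0, 0, 0]],
  [0.8, [0, 0, -1], [0, 0, 0]],
  [0.8, [0, 0, -1], [0, 0, 0]],
  [0.8, [0, 0, -1], [0, 0, 0]],
  [0.8, [0, 0, -1], [0, 0, 0]],
  [0.8, [0, 0, -1], [0, 0, 0]],
  [0.8, [0, 0, 0], [0, 0, 0]],
])

```text
clock: 24.38
position: [0.4528, -0.3741, 0.1913]
tool_rot: [0.998, -0.061, 0.002, 0.002]
contact_force: [0.2, 0.1, -0.6]
width: 0.0727
grasp_force: 0.0
```

Run:
```python
from h import *
plan([.452,-.373,.2])
im=snap('top','top3'); sc=snap('scene','scene3')
for st,c in objs(im):
    x=(st[:2]+st[2:4]/2); 
    if 220<x[0]<400 and 120<x[1]<260: print(x.round(),rect("top",c,.02))
cv2.imwrite('pics/v3.png',np.hstack([cv2.resize(i,(400,300),interpolation=cv2.INTER_AREA) for i in(im,sc)]))
```

```text
t24.38 tcp [ 0.453 -0.374  0.191] psi-7.0 w0.073 g0 F [ 0.2  0.1 -0.6] | turn [ 0.03 -0.04 -0.  ] shift after turn [-0.03 -0.03 -0.29] now [-0.03 -0.03 -0.29]
[336. 160.] (array([ 617., -316.]), 134, 54, 9.6)
[292. 162.] (array([ 612., -197.]), 125, 38, 13.8)
[252. 160.] (array([613., -83.]), 70, 49, -9.8)
[306. 219.] (array([ 453., -238.]), 124, 49, 6.9)
[258. 221.] (array([ 443., -104.]), 74, 50, 7.7)
```

View pics/v3.png

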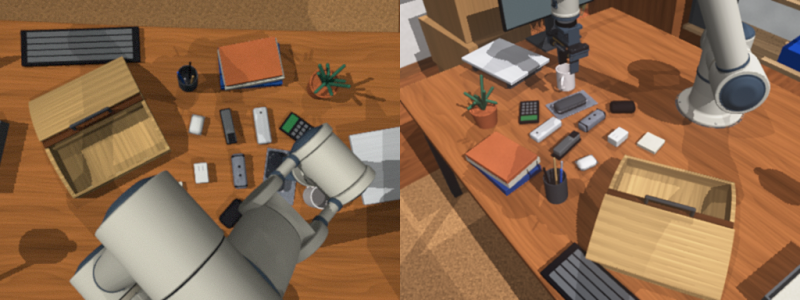

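The case lies on the mat, at scene (570,103) and largely hidden by the hand in the top view. The gadgets have not moved. Power bank next.

```bash
echo 'ORG=np.array([.572,.241])'>>h.py
python3 - <<'E'
from h import *
for n,p in dict(pb=(-61,-44,30),st=(-61,-119,30),sp=(-61,35,30),ch=(-23,113,30),ear=(-100,113,30)).items(): print(n,o2w([p]).round(3))
plan([.617,-.316,.008],9.6)
E
```

```text
pb [[0.54  0.173 0.03 ]]
st [[0.576 0.107 0.03 ]]
sp [[0.502 0.242 0.03 ]]
ch [[0.497 0.329 0.03 ]]
ear [[0.43  0.292 0.03 ]]
t24.48 tcp [ 0.452 -0.373  0.189] psi-7.0 w0.073 g0 F [ 0.5 -0.5  0.2] | turn [ 0.   -0.   -3.32] shift after turn [ 5.75 -0.96  6.03] now [ 5.23 -2.56  6.03]
```

Emit:
carry_out([
  [0.9, [0, 0, 0], [0, 0, -0.9]],
  [0.9, [0, 0, 0], [0, 0, -0.8]],
  [0.9, [0, 0, 0], [0, 0, -0.8]],
  [0.9, [0, 0, 0], [0, 0, -0.8]],
  [0.9, [0.95, -0.16, 0], [0, 0, 0]],
  [0.9, [0.96, -0.16, 0], [0, 0, 0]],
  [0.9, [0.96, -0.16, 0], [0, 0, 0]],
  [0.9, [0.96, -0.16, 0], [0, 0, 0]],
  [0.9, [0.96, -0.16, 0], [0, 0, 0]],
  [0.9, [0.96, -0.16, 0], [0, 0, 0]],
])

```text
clock: 25.72
position: [0.6177, -0.3156, 0.1873]
tool_rot: [0.997, 0.083, -0.001, -0.001]
contact_force: [-1.0, -0.6, 0.2]
width: 0.0818
grasp_force: 0.0
```

Emit:
carry_out([
  [0.9, [0, 0, 1], [0, 0, 0]],
  [0.9, [0, 0, 1], [0, 0, 0]],
  [0.9, [0, 0, 1], [0, 0, 0]],
  [0.9, [0, 0, 1], [0, 0, 0]],
  [0.9, [0, 0, 1], [0, 0, 0]],
  [0.9, [0, 0, 0.7], [0, 0, 0]],
  [0.9, [0, 0, 0.3], [0, 0, 0]],
  [0.9, [0, 0, 0], [0, 0, 0]],
])

```text
clock: 26.72
position: [0.6172, -0.3163, 0.0085]
tool_rot: [0.997, 0.083, -0.0, -0.0]
contact_force: [0.3, -0.8, 0.8]
width: 0.0822
grasp_force: 0.0
```

Emit:
carry_out([
  [0.2, [0, 0, 0], [0, 0, 0]],
  [0.2, [0, 0, 0], [0, 0, 0]],
  [0.2, [0, 0, 0], [0, 0, 0]],
  [0.2, [0, 0, 0], [0, 0, 0]],
  [0.2, [0, 0, -0.4], [0, 0, 0]],
  [0.2, [0, 0, -0.8], [0, 0, 0]],
  [0.2, [0, 0, -1], [0, 0, 0]],
  [0.2, [0, 0, -1], [0, 0, 0]],
  [0.2, [0, 0, -1], [0, 0, 0]],
  [0.2, [0, 0, -1], [0, 0, 0]],
])

```text
clock: 27.98
position: [0.6171, -0.3161, 0.1664]
tool_rot: [0.997, 0.083, 0.0, -0.0]
contact_force: [-0.3, 0.3, -2.5]
width: 0.0479
grasp_force: 25.0
```

Run:
```python
from h import *
plan([.54,.173,.2],28.9)
```

```text
t27.98 tcp [ 0.617 -0.316  0.166] psi9.5 w0.048 g25 F [-0.3  0.3 -2.5] | turn [-0.   -0.   -3.88] shift after turn [  5.63 -15.52  -1.12] now [  0.16 -16.5   -1.12]
```

Emit:
carry_out([
  [0.2, [0, 0, -0.28], [0, 0, -0.97]],
  [0.2, [0, 0, -0.28], [0, 0, -0.97]],
  [0.2, [0, 0, -0.28], [0, 0, -0.97]],
  [0.2, [0, 0, -0.28], [0, 0, -0.97]],
  [0.2, [0.35, -0.97, 0], [0, 0, 0]],
  [0.2, [0.35, -0.97, 0], [0, 0, 0]],
  [0.2, [0.35, -0.97, 0], [0, 0, 0]],
  [0.2, [0.35, -0.97, 0], [0, 0, 0]],
  [0.2, [0.35, -0.97, 0], [0, 0, 0]],
  [0.2, [0.35, -0.97, 0], [0, 0, 0]],
])

```text
clock: 29.22
position: [0.5876, -0.1319, 0.199]
tool_rot: [0.968, 0.25, 0.0, -0.0]
contact_force: [-0.9, -0.5, -1.9]
width: 0.0479
grasp_force: 25.0
```

Emit:
carry_out([
  [0.2, [0.35, -0.97, 0], [0, 0, 0]],
  [0.2, [0.35, -0.97, 0], [0, 0, 0]],
  [0.2, [0.35, -0.97, 0], [0, 0, 0]],
  [0.2, [0.35, -0.97, 0], [0, 0, 0]],
  [0.2, [0.35, -0.97, 0], [0, 0, 0]],
  [0.2, [0.35, -0.97, 0], [0, 0, 0]],
  [0.2, [0.35, -0.97, 0], [0, 0, 0]],
  [0.2, [0.35, -0.97, 0], [0, 0, 0]],
  [0.2, [0.35, -0.97, 0], [0, 0, 0]],
  [0.2, [0.35, -0.97, 0], [0, 0, 0]],
])

```text
clock: 30.48
position: [0.5389, 0.1735, 0.199]
tool_rot: [0.968, 0.25, 0.0, -0.0]
contact_force: [0.2, -0.4, -2.3]
width: 0.048
grasp_force: 25.0
```

Emit:
carry_out([
  [0.2, [0, 0, 0], [0, 0, 0]],
])

```text
clock: 30.6
position: [0.5387, 0.1742, 0.1989]
tool_rot: [0.968, 0.251, 0.0, -0.0]
contact_force: [0.3, -0.5, -2.3]
width: 0.0475
grasp_force: 25.0
```

Run:
```python
from h import *
plan([.54,.173,.0295],28.9)
```

```text
t30.60 tcp [0.539 0.174 0.199] psi29.0 w0.048 g25 F [ 0.3 -0.5 -2.3] | turn [-0.   -0.    0.03] shift after turn [0.02 0.06 5.65] now [0.02 0.06 5.65]
```

Lower, release to about 62 mm, then back up.

Emit:
carry_out([
  [0.2, [0.02, 0.06, 1], [0, 0, 0]],
  [0.2, [0, 0, 1], [0, 0, 0]],
  [0.2, [0, 0, 1], [0, 0, 0]],
  [0.2, [0, 0, 1], [0, 0, 0]],
  [0.2, [0, 0, 0.8], [0, 0, 0]],
  [0.2, [0, 0, 0.5], [0, 0, 0]],
  [0.2, [0, 0, 0.35], [0, 0, 0]],
  [0.2, [0, 0, 0], [0, 0, 0]],
])

```text
clock: 31.6
position: [0.541, 0.1711, 0.0288]
tool_rot: [0.968, 0.249, 0.0, 0.0]
contact_force: [-0.4, 0.5, -2.5]
width: 0.0479
grasp_force: 25.0
```

Emit:
carry_out([
  [0.68, [0, 0, 0], [0, 0, 0]],
  [0.68, [0, 0, 0], [0, 0, 0]],
  [0.68, [0, 0, -0.7], [0, 0, 0]],
  [0.68, [0, 0, -1], [0, 0, 0]],
  [0.68, [0, 0, -1], [0, 0, 0]],
  [0.68, [0, 0, -1], [0, 0, 0]],
  [0.68, [0, 0, -1], [0, 0, 0]],
  [0.68, [0, 0, -1], [0, 0, 0]],
])

```text
clock: 32.6
position: [0.5407, 0.1712, 0.2013]
tool_rot: [0.968, 0.25, 0.0, 0.0]
contact_force: [0.5, -1.0, -0.3]
width: 0.0618
grasp_force: 0.0
```

Run:
```python
from h import *
plan([.612,-.197,.01],13.8)
```

```text
t32.60 tcp [0.541 0.171 0.201] psi28.9 w0.062 g0 F [ 0.5 -1.  -0.3] | turn [ 0.   -0.01  3.02] shift after turn [-0.62 12.49  6.38] now [-3.86 11.89  6.38]
```

```bash
cat >> h.py <<'E'
def gad(n='top'):
    im=snap(n)
    for st,c in objs(im):
        x=(st[:2]+st[2:4]/2)
        if 220<x[0]<400 and 120<x[1]<260 and st[4]<2000: print(x.round(),rect("top",c,.02))
    return im
E
python3 -c "
from h import *
gad()"
```

```text
[292. 162.] (array([ 611., -196.]), 126, 38, 13.7)
[384. 168.] (array([ 601., -451.]), 131, 75, 55.1)
[252. 160.] (array([614., -82.]), 71, 49, -10.8)
[306. 219.] (array([ 453., -238.]), 125, 50, 8.1)
[258. 221.] (array([ 443., -104.]), 76, 51, 7.4)
[222. 248.] (array([366.,  -7.]), 80, 79, 11.7)
```

Emit:
carry_out([
  [0.68, [-0.32, 0.99, 0], [0, 0, 0]],
  [0.68, [-0.32, 0.99, 0], [0, 0, 0]],
  [0.68, [-0.32, 0.99, 0], [0, 0, 0]],
  [0.68, [-0.32, 0.99, 0], [0, 0, 0]],
  [0.68, [-0.32, 0.99, 0], [0, 0, 0]],
  [0.68, [-0.32, 0.99, 0], [0, 0, 0]],
  [0.75, [-0.32, 0.99, 0], [0, 0, 0]],
  [0.75, [-0.32, 0.99, 0], [0, 0, 0]],
  [0.75, [-0.32, 0.99, 0], [0, 0, 0]],
  [0.75, [-0.32, 0.99, 0], [0, 0, 0]],
])

```text
clock: 33.9
position: [0.6004, -0.1362, 0.2]
tool_rot: [0.968, 0.25, 0.0, 0.0]
contact_force: [-0.4, 0.5, 0.2]
width: 0.0688
grasp_force: 0.0
```

Emit:
carry_out([
  [0.75, [-0.32, 0.99, 0], [0, 0, 0]],
  [0.75, [-0.32, 0.99, 0], [0, 0, 0]],
  [0.75, [0, 0, 0.3], [0, 0, 1]],
  [0.75, [0, 0, 0.3], [0, 0, 1]],
  [0.75, [0, 0, 0.3], [0, 0, 1]],
  [0.75, [0, 0, 0], [0, 0, 0]],
])

```text
clock: 34.65
position: [0.6118, -0.1963, 0.1724]
tool_rot: [0.993, 0.121, -0.0, -0.0]
contact_force: [0.9, 0.7, 0.6]
width: 0.0686
grasp_force: 0.0
```

```bash
python3 -c "
from h import *
plan([.612,-.197,.010],13.8)"
```

```text
t34.65 tcp [ 0.612 -0.196  0.172] psi13.9 w0.069 g0 F [0.9 0.7 0.6] | turn [-0.01  0.01  0.03] shift after turn [0.   0.02 5.41] now [0.01 0.03 5.41]
```

Emit:
carry_out([
  [0.75, [0, 0, 1], [0, 0, 0]],
  [0.75, [0, 0, 1], [0, 0, 0]],
  [0.75, [0, 0, 1], [0, 0, 0]],
  [0.75, [0, 0, 1], [0, 0, 0]],
  [0.75, [0, 0, 0.9], [0, 0, 0]],
  [0.75, [0, 0, 0.5], [0, 0, 0]],
  [0.75, [0, 0, 0], [0, 0, 0]],
  [0.1, [0, 0, 0], [0, 0, 0]],
  [0.1, [0, 0, 0], [0, 0, 0]],
  [0.1, [0, 0, 0], [0, 0, 0]],
])

```text
clock: 35.9
position: [0.6125, -0.1966, 0.0115]
tool_rot: [0.993, 0.121, 0.0, 0.0]
contact_force: [0.0, 0.4, 0.5]
width: 0.0408
grasp_force: 0.0
```

Emit:
carry_out([
  [0.1, [0, 0, 0], [0, 0, 0]],
  [0.1, [0, 0, -0.5], [0, 0, 0]],
  [0.1, [0, 0, -1], [0, 0, 0]],
  [0.1, [0, 0, -1], [0, 0, 0]],
  [0.1, [0, 0, -1], [0, 0, 0]],
  [0.1, [0, 0, -1], [0, 0, -1]],
  [0.1, [0, 0, -1], [0, 0, -1]],
  [0.1, [0, 0, -0.8], [0, 0, -1]],
  [0.1, [0, 0, 0], [0, 0, 0]],
])

```text
clock: 37.02
position: [0.6129, -0.1968, 0.2022]
tool_rot: [0.968, 0.249, 0.001, 0.001]
contact_force: [0.2, 0.0, -3.1]
width: 0.0338
grasp_force: 25.0
```

```bash
python3 -c "
from h import *
plan([.576,.107,.2],28.9)"
```

```text
t37.02 tcp [ 0.613 -0.197  0.202] psi28.9 w0.034 g25 F [ 0.2  0.  -3.1] | turn [ 0.03 -0.03 -0.  ] shift after turn [ 3.82 -9.46  0.07] now [ 3.81 -9.46  0.05]
```

Emit:
carry_out([
  [0.1, [0.38, -0.95, 0], [0, 0, 0]],
  [0.1, [0.38, -0.95, 0], [0, 0, 0]],
  [0.1, [0.38, -0.95, 0], [0, 0, 0]],
  [0.1, [0.38, -0.95, 0], [0, 0, 0]],
  [0.1, [0.38, -0.95, 0], [0, 0, 0]],
  [0.1, [0.38, -0.95, 0], [0, 0, 0]],
  [0.1, [0.38, -0.95, 0], [0, 0, 0]],
  [0.1, [0.38, -0.95, 0], [0, 0, 0]],
  [0.1, [0.38, -0.95, 0], [0, 0, 0]],
  [0.1, [0.38, -0.95, 0], [0, 0, 0]],
])

```text
clock: 38.28
position: [0.5733, 0.109, 0.1988]
tool_rot: [0.969, 0.248, -0.001, -0.0]
contact_force: [-0.2, -0.8, -2.3]
width: 0.0338
grasp_force: 25.0
```

Emit:
carry_out([
  [0.1, [0, 0, 0], [0, 0, 0]],
])

```text
clock: 38.4
position: [0.5731, 0.1098, 0.1988]
tool_rot: [0.968, 0.25, -0.001, -0.0]
contact_force: [0.7, -0.1, -3.0]
width: 0.034
grasp_force: 25.0
```

```bash
python3 -c "
from h import *
plan([.576,.107,.032],28.9)"
```

```text
t38.40 tcp [0.573 0.11  0.199] psi28.9 w0.034 g25 F [ 0.7 -0.1 -3. ] | turn [-0.01  0.02  0.  ] shift after turn [0.04 0.13 5.56] now [0.05 0.13 5.56]
```

Emit:
carry_out([
  [0.1, [0.04, 0.13, 1], [0, 0, 0]],
  [0.1, [0, 0, 1], [0, 0, 0]],
  [0.1, [0, 0, 1], [0, 0, 0]],
  [0.1, [0, 0, 1], [0, 0, 0]],
  [0.1, [0, 0, 0.8], [0, 0, 0]],
  [0.1, [0, 0, 0.5], [0, 0, 0]],
  [0.1, [0, 0, 0.25], [0, 0, 0]],
  [0.1, [0, 0, 0], [0, 0, 0]],
])

```text
clock: 39.4
position: [0.5771, 0.1051, 0.0332]
tool_rot: [0.968, 0.249, -0.0, -0.0]
contact_force: [1.1, 0.9, -2.7]
width: 0.0338
grasp_force: 25.0
```

Emit:
carry_out([
  [0.55, [0, 0, 0], [0, 0, 0]],
  [0.55, [0, 0, 0], [0, 0, 0]],
  [0.55, [0, 0, -0.7], [0, 0, 0]],
  [0.55, [0, 0, -1], [0, 0, 0]],
  [0.55, [0, 0, -1], [0, 0, 0]],
  [0.55, [0, 0, -1], [0, 0, 0]],
  [0.55, [0, 0, -1], [0, 0, 0]],
  [0.55, [0, 0, -1], [0, 0, 0]],
])

```text
clock: 40.4
position: [0.5771, 0.1053, 0.2059]
tool_rot: [0.968, 0.25, 0.0, 0.0]
contact_force: [0.2, 0.3, -1.5]
width: 0.0499
grasp_force: 0.0
```

```bash
python3 -c "
from h import *
gad(); plan([.614,-.082,.008],-10)"
```

```text
[252. 160.] (array([613., -82.]), 71, 49, -10.8)
[388. 169.] (array([ 597., -458.]), 116, 76, 54.8)
[306. 219.] (array([ 453., -238.]), 125, 49, 7.0)
[258. 221.] (array([ 443., -104.]), 74, 50, 7.2)
[222. 248.] (array([366.,  -7.]), 80, 80, -78.6)
t40.45 tcp [0.579 0.105 0.21 ] psi28.9 w0.050 g0 F [2.3 0.1 4.9] | turn [ 0.01 -0.07  7.78] shift after turn [2.24 5.95 6.73] now [-2.03  6.02  6.73]
```

Emit:
carry_out([
  [0.85, [-0.29, 0.86, 0], [0, 0, 0]],
  [0.85, [-0.29, 0.86, 0], [0, 0, 0]],
  [0.85, [-0.29, 0.86, 0], [0, 0, 0]],
  [0.85, [-0.29, 0.86, 0], [0, 0, 0]],
  [0.85, [-0.29, 0.86, 0], [0, 0, 0]],
  [0.85, [-0.29, 0.86, 0], [0, 0, 0]],
  [0.85, [-0.29, 0.86, 0], [0, 0, 0]],
  [0.85, [0, 0, 0.3], [0, 0, 1]],
  [0.85, [0, 0, 0.3], [0, 0, 1]],
  [0.85, [0, 0, 0.3], [0, 0, 1]],
])

```text
clock: 41.7
position: [0.6112, -0.0823, 0.1774]
tool_rot: [0.993, 0.119, 0.0, 0.0]
contact_force: [0.2, 0.6, 0.5]
width: 0.0773
grasp_force: 0.0
```

Emit:
carry_out([
  [0.85, [0, 0, 0.3], [0, 0, 1]],
  [0.85, [0, 0, 0.3], [0, 0, 1]],
  [0.85, [0, 0, 0.3], [0, 0, 1]],
  [0.85, [0, 0, 0.3], [0, 0, 1]],
  [0.85, [0, 0, 0.3], [0, 0, 0.9]],
  [0.85, [0, 0, 0], [0, 0, 0]],
])

```text
clock: 42.45
position: [0.6108, -0.0821, 0.1321]
tool_rot: [0.996, -0.092, -0.0, -0.0]
contact_force: [0.3, 1.3, 0.2]
width: 0.0775
grasp_force: 0.0
```

```bash
python3 -c "
from h import *
plan([.613,-.082,.007],-10.8)"
```

```text
t42.45 tcp [ 0.611 -0.082  0.132] psi-10.6 w0.077 g0 F [0.3 1.3 0.2] | turn [-0.    0.01  0.04] shift after turn [ 0.07 -0.02  4.17] now [ 0.07 -0.02  4.17]
```

Emit:
carry_out([
  [0.85, [0.07, 0, 1], [0, 0, 0]],
  [0.85, [0, 0, 1], [0, 0, 0]],
  [0.85, [0, 0, 1], [0, 0, 0]],
  [0.85, [0, 0, 0.8], [0, 0, 0]],
  [0.85, [0, 0, 0.37], [0, 0, 0]],
  [0.85, [0, 0, 0], [0, 0, 0]],
  [0.2, [0, 0, 0], [0, 0, 0]],
  [0.2, [0, 0, 0], [0, 0, 0]],
  [0.2, [0, 0, 0], [0, 0, 0]],
  [0.2, [0, 0, 0], [0, 0, 0]],
])

```text
clock: 43.7
position: [0.6134, -0.0827, 0.0076]
tool_rot: [0.996, -0.092, 0.0, 0.0]
contact_force: [-1.1, 0.2, 5.8]
width: 0.0461
grasp_force: 25.0
```

Emit:
carry_out([
  [0.2, [0, 0, -0.5], [0, 0, 0]],
  [0.2, [0, 0, -0.8], [0, 0, -1]],
  [0.2, [0, 0, -0.8], [0, 0, -1]],
  [0.2, [0, 0, -0.8], [0, 0, -1]],
  [0.2, [0, 0, -0.8], [0, 0, -1]],
  [0.2, [0, 0, -0.8], [0, 0, -1]],
  [0.2, [0, 0, -0.8], [0, 0, -1]],
  [0.2, [0, 0, -0.7], [0, 0, -1]],
  [0.2, [0, 0, -0.4], [0, 0, -0.9]],
  [0.2, [0, 0, 0], [0, 0, 0]],
])

```text
clock: 44.95
position: [0.6135, -0.0827, 0.2008]
tool_rot: [0.968, 0.249, 0.001, 0.0]
contact_force: [-0.1, 0.4, -1.2]
width: 0.0458
grasp_force: 25.0
```

```bash
python3 -c "
from h import *
plan([.430,.292,.2],28.9)"
```

```text
t44.95 tcp [ 0.614 -0.083  0.201] psi28.9 w0.046 g25 F [-0.1  0.4 -1.2] | turn [ 0.02 -0.02 -0.  ] shift after turn [  0.68 -13.89   0.03] now [ 6.800e-01 -1.389e+01  1.000e-02]
```

Emit:
carry_out([
  [0.2, [0.05, -0.99, 0], [0, 0, 0]],
  [0.2, [0.05, -0.99, 0], [0, 0, 0]],
  [0.2, [0.05, -0.99, 0], [0, 0, 0]],
  [0.2, [0.05, -0.99, 0], [0, 0, 0]],
  [0.2, [0.05, -0.99, 0], [0, 0, 0]],
  [0.2, [0.05, -0.99, 0], [0, 0, 0]],
  [0.2, [0.05, -0.99, 0], [0, 0, 0]],
  [0.2, [0.05, -0.99, 0], [0, 0, 0]],
  [0.2, [0.05, -0.99, 0], [0, 0, 0]],
  [0.2, [0.05, -0.99, 0], [0, 0, 0]],
])

```text
clock: 46.2
position: [0.4819, 0.1854, 0.1989]
tool_rot: [0.969, 0.248, -0.0, -0.0]
contact_force: [0.0, 0.4, -1.1]
width: 0.046
grasp_force: 25.0
```

Emit:
carry_out([
  [0.2, [0.05, -0.99, 0], [0, 0, 0]],
  [0.2, [0.05, -0.99, 0], [0, 0, 0]],
  [0.2, [0.05, -0.99, 0], [0, 0, 0]],
  [0.2, [0.03, -0.97, 0], [0, 0, 0]],
  [0.2, [0, 0, 0], [0, 0, 0]],
  [0.2, [0, 0, 0], [0, 0, 0]],
])

```text
clock: 46.95
position: [0.4303, 0.2903, 0.199]
tool_rot: [0.968, 0.249, -0.0, 0.0]
contact_force: [-0.5, -0.3, -1.4]
width: 0.0463
grasp_force: 25.0
```

```bash
python3 -c "
from h import *
plan([.430,.292,.0285],28.9)"
```

```text
t46.95 tcp [0.43  0.29  0.199] psi28.9 w0.046 g25 F [-0.5 -0.3 -1.4] | turn [ 0.    0.01 -0.01] shift after turn [ 0.02 -0.06  5.68] now [ 0.02 -0.06  5.68]
```

Emit:
carry_out([
  [0.2, [0, 0, 1], [0, 0, 0]],
  [0.2, [0, 0, 1], [0, 0, 0]],
  [0.2, [0, 0, 1], [0, 0, 0]],
  [0.2, [0, 0, 1], [0, 0, 0]],
  [0.2, [0, 0, 0.8], [0, 0, 0]],
  [0.2, [0, 0, 0.5], [0, 0, 0]],
  [0.2, [0, 0, 0.36], [0, 0, 0]],
  [0.2, [0, 0, 0], [0, 0, 0]],
])

```text
clock: 47.95
position: [0.4304, 0.2905, 0.0292]
tool_rot: [0.968, 0.249, -0.0, 0.0]
contact_force: [-0.1, 0.0, -0.5]
width: 0.0454
grasp_force: 25.0
```

Emit:
carry_out([
  [0.66, [0, 0, 0], [0, 0, 0]],
  [0.66, [0, 0, 0], [0, 0, 0]],
  [0.66, [0, 0, -0.7], [0, 0, 0]],
  [0.66, [0, 0, -1], [0, 0, 0]],
  [0.66, [0, 0, -1], [0, 0, 0]],
  [0.66, [0, 0, -1], [0, 0, 0]],
  [0.66, [0, 0, -1], [0, 0, 0]],
  [0.66, [0, 0, -1], [0, 0, 0]],
  [0.66, [0, 0, 0], [0, 0, 0]],
])

```text
clock: 49.08
position: [0.4314, 0.2913, 0.2029]
tool_rot: [0.968, 0.25, 0.002, -0.001]
contact_force: [-0.2, 0.1, -0.1]
width: 0.06
grasp_force: 0.0
```

```bash
python3 -c "
from h import *
gad(); plan([.443,-.104,.2],7.3)"
```

```text
[384. 168.] (array([ 601., -452.]), 131, 75, 54.7)
[306. 219.] (array([ 453., -238.]), 125, 48, 7.3)
[258. 221.] (array([ 443., -104.]), 74, 50, 7.9)
[222. 248.] (array([366.,  -7.]), 80, 80, 12.2)
t49.12 tcp [0.431 0.291 0.201] psi28.9 w0.060 g0 F [-0.3  0.1 -0.4] | turn [-0.   -0.03  4.32] shift after turn [-1.27 13.11  0.05] now [-6.01 11.72  0.04]
```

Emit:
carry_out([
  [0.66, [-0.5, 0.98, 0], [0, 0, 0]],
  [0.66, [-0.5, 0.98, 0], [0, 0, 0]],
  [0.66, [-0.5, 0.98, 0], [0, 0, 0]],
  [0.66, [-0.5, 0.98, 0], [0, 0, 0]],
  [0.66, [-0.5, 0.98, 0], [0, 0, 0]],
  [0.85, [-0.5, 0.98, 0], [0, 0, 0]],
  [0.85, [-0.5, 0.98, 0], [0, 0, 0]],
  [0.85, [-0.5, 0.98, 0], [0, 0, 0]],
  [0.85, [-0.5, 0.98, 0], [0, 0, 0]],
  [0.85, [-0.5, 0.98, 0], [0, 0, 0]],
])

```text
clock: 50.38
position: [0.4406, -0.0401, 0.1997]
tool_rot: [0.968, 0.25, -0.001, -0.0]
contact_force: [0.6, -0.3, 0.5]
width: 0.0777
grasp_force: 0.0
```

Emit:
carry_out([
  [0.85, [-0.5, 0.98, 0], [0, 0, 0]],
  [0.85, [-0.5, 0.95, 0], [0, 0, 0]],
  [0.85, [0, 0, 0.5], [0, 0, 0.86]],
  [0.85, [0, 0, 0.5], [0, 0, 0.86]],
  [0.85, [0, 0, 0.5], [0, 0, 0.86]],
  [0.85, [0, 0, 0.5], [0, 0, 0.86]],
  [0.85, [0, 0, 0.5], [0, 0, 0.86]],
  [0.85, [0, 0, 0], [0, 0, 0]],
])

```text
clock: 51.38
position: [0.4417, -0.1039, 0.1242]
tool_rot: [0.998, 0.065, -0.001, -0.001]
contact_force: [-0.1, 0.9, 0.1]
width: 0.0776
grasp_force: 0.0
```

```bash
python3 -c "
from h import *
plan([.443,-.104,.009],7.5)"
```

```text
t51.38 tcp [ 0.442 -0.104  0.124] psi7.4 w0.078 g0 F [-0.1  0.9  0.1] | turn [-0.02  0.03 -0.02] shift after turn [0.04 0.01 3.84] now [0.05 0.01 3.84]
```

Emit:
carry_out([
  [0.85, [0.04, 0, 1], [0, 0, 0]],
  [0.85, [0, 0, 1], [0, 0, 0]],
  [0.85, [0, 0, 0.9], [0, 0, 0]],
  [0.85, [0, 0, 0.6], [0, 0, 0]],
  [0.85, [0, 0, 0.34], [0, 0, 0]],
  [0.85, [0, 0, 0], [0, 0, 0]],
  [0.2, [0, 0, 0], [0, 0, 0]],
  [0.2, [0, 0, 0], [0, 0, 0]],
  [0.2, [0, 0, 0], [0, 0, 0]],
  [0.2, [0, 0, 0], [0, 0, 0]],
])

```text
clock: 52.62
position: [0.4442, -0.1043, 0.0105]
tool_rot: [0.998, 0.065, 0.0, 0.0]
contact_force: [-0.3, 0.1, 7.7]
width: 0.0458
grasp_force: 25.0
```

Emit:
carry_out([
  [0.2, [0, 0, -0.5], [0, 0, 0]],
  [0.2, [0, 0, -1], [0, 0, -0.86]],
  [0.2, [0, 0, -1], [0, 0, -0.86]],
  [0.2, [0, 0, -1], [0, 0, -0.86]],
  [0.2, [0, 0, -1], [0, 0, -0.86]],
  [0.2, [0, 0, -1], [0, 0, -0.86]],
  [0.2, [0, 0, -0.9], [0, 0, 0]],
  [0.2, [0, 0, 0], [0, 0, 0]],
])

```text
clock: 53.62
position: [0.4449, -0.1045, 0.2037]
tool_rot: [0.968, 0.25, 0.001, 0.001]
contact_force: [0.2, -1.1, -2.0]
width: 0.046
grasp_force: 25.0
```

```bash
python3 -c "
from h import *
plan([.497,.329,.2],28.9)"
```

```text
t53.62 tcp [ 0.445 -0.104  0.204] psi28.9 w0.046 g25 F [ 0.2 -1.1 -2. ] | turn [ 0.03 -0.03  0.  ] shift after turn [  8.5  -11.81   0.12] now [  8.5  -11.81   0.11]
```

Emit:
carry_out([
  [0.2, [0.71, -0.98, 0], [0, 0, 0]],
  [0.2, [0.71, -0.98, 0], [0, 0, 0]],
  [0.2, [0.71, -0.98, 0], [0, 0, 0]],
  [0.2, [0.71, -0.98, 0], [0, 0, 0]],
  [0.2, [0.71, -0.98, 0], [0, 0, 0]],
  [0.2, [0.71, -0.98, 0], [0, 0, 0]],
  [0.2, [0.71, -0.98, 0], [0, 0, 0]],
  [0.2, [0.71, -0.98, 0], [0, 0, 0]],
  [0.2, [0.71, -0.98, 0], [0, 0, 0]],
  [0.2, [0.71, -0.98, 0], [0, 0, 0]],
])

```text
clock: 54.88
position: [0.4879, 0.2571, 0.201]
tool_rot: [0.968, 0.25, -0.001, 0.0]
contact_force: [0.6, -0.4, -0.2]
width: 0.0455
grasp_force: 25.0
```

Emit:
carry_out([
  [0.2, [0.71, -0.98, 0], [0, 0, 0]],
  [0.2, [0.69, -0.98, 0], [0, 0, 0]],
  [0.2, [0, 0, 0], [0, 0, 0]],
  [0.2, [0, 0, 0], [0, 0, 0]],
])

```text
clock: 55.38
position: [0.4962, 0.3273, 0.2012]
tool_rot: [0.968, 0.25, -0.001, 0.0]
contact_force: [0.9, -0.2, -0.7]
width: 0.0458
grasp_force: 25.0
```

```bash
python3 -c "
from h import *
plan([.497,.329,.031],28.9)"
```

```text
t55.38 tcp [0.496 0.327 0.201] psi28.9 w0.046 g25 F [ 0.9 -0.2 -0.7] | turn [0.   0.02 0.  ] shift after turn [ 0.05 -0.04  5.67] now [ 0.06 -0.04  5.67]
```

Emit:
carry_out([
  [0.2, [0, 0, 1], [0, 0, 0]],
  [0.2, [0, 0, 1], [0, 0, 0]],
  [0.2, [0, 0, 1], [0, 0, 0]],
  [0.2, [0, 0, 1], [0, 0, 0]],
  [0.2, [0, 0, 0.8], [0, 0, 0]],
  [0.2, [0, 0, 0.5], [0, 0, 0]],
  [0.2, [0, 0, 0.35], [0, 0, 0]],
  [0.2, [0, 0, 0], [0, 0, 0]],
])

```text
clock: 56.38
position: [0.4967, 0.3276, 0.0325]
tool_rot: [0.968, 0.249, -0.0, 0.0]
contact_force: [0.1, 0.1, -1.4]
width: 0.046
grasp_force: 25.0
```

Emit:
carry_out([
  [0.66, [0, 0, 0], [0, 0, 0]],
  [0.66, [0, 0, 0], [0, 0, 0]],
  [0.66, [0, 0, -0.7], [0, 0, 0]],
  [0.66, [0, 0, -1], [0, 0, 0]],
  [0.66, [0, 0, -1], [0, 0, 0]],
  [0.66, [0, 0, -1], [0, 0, 0]],
  [0.66, [0, 0, -1], [0, 0, 0]],
  [0.66, [0, 0, -1], [0, 0, 0]],
  [0.66, [0, 0, 0], [0, 0, 0]],
])

```text
clock: 57.5
position: [0.498, 0.3285, 0.2065]
tool_rot: [0.968, 0.25, 0.002, -0.001]
contact_force: [-0.7, -0.3, 0.8]
width: 0.0603
grasp_force: 0.0
```

```bash
python3 -c "
from h import *
gad(); plan([.453,-.238,.2],7.3)"
```

```text
[384. 168.] (array([ 601., -452.]), 131, 75, 55.1)
[306. 219.] (array([ 454., -238.]), 125, 48, 6.7)
[222. 248.] (array([366.,  -7.]), 80, 80, -78.6)
t57.55 tcp [0.497 0.328 0.205] psi28.9 w0.060 g0 F [ 0.1  0.1 -0.1] | turn [-0.   -0.03  4.32] shift after turn [-3.86 18.53  0.16] now [-10.41  15.81   0.14]
```

Emit:
carry_out([
  [0.66, [-0.65, 0.99, 0], [0, 0, 0]],
  [0.66, [-0.65, 0.99, 0], [0, 0, 0]],
  [0.66, [-0.65, 0.99, 0], [0, 0, 0]],
  [0.66, [-0.65, 0.99, 0], [0, 0, 0]],
  [0.66, [-0.65, 0.99, 0], [0, 0, 0]],
  [0.66, [-0.65, 0.99, 0], [0, 0, 0]],
  [0.85, [-0.65, 0.99, 0], [0, 0, 0]],
  [0.85, [-0.65, 0.99, 0], [0, 0, 0]],
  [0.85, [-0.65, 0.99, 0], [0, 0, 0]],
  [0.85, [-0.65, 0.99, 0], [0, 0, 0]],
])

```text
clock: 58.8
position: [0.4689, -0.0274, 0.203]
tool_rot: [0.968, 0.25, -0.001, -0.0]
contact_force: [0.9, -0.3, 0.3]
width: 0.0777
grasp_force: 0.0
```

Emit:
carry_out([
  [0.85, [-0.65, 0.99, 0], [0, 0, 0]],
  [0.85, [-0.65, 0.99, 0], [0, 0, 0]],
  [0.85, [-0.65, 0.99, 0], [0, 0, 0]],
  [0.85, [-0.65, 0.99, 0], [0, 0, 0]],
  [0.85, [-0.65, 0.99, 0], [0, 0, 0]],
  [0.85, [-0.65, 0.97, 0], [0, 0, 0]],
])

```text
clock: 59.55
position: [0.4524, -0.2392, 0.2029]
tool_rot: [0.968, 0.25, -0.0, -0.0]
contact_force: [0.7, 0.3, 0.0]
width: 0.0777
grasp_force: 0.0
```

Emit:
carry_out([
  [0.85, [0, 0, 0.5], [0, 0, 0.88]],
  [0.85, [0, 0, 0.5], [0, 0, 0.88]],
  [0.85, [0, 0, 0.5], [0, 0, 0.88]],
  [0.85, [0, 0, 0.5], [0, 0, 0.88]],
  [0.85, [0, 0, 0.5], [0, 0, 0.88]],
  [0.85, [0, 0, 0], [0, 0, 0]],
])

```text
clock: 60.3
position: [0.452, -0.2377, 0.1274]
tool_rot: [0.998, 0.06, -0.001, -0.001]
contact_force: [-0.8, 0.7, 0.9]
width: 0.0775
grasp_force: 0.0
```

```bash
python3 -c "
from h import *
plan([.454,-.238,.010],7)"
```

```text
t60.30 tcp [ 0.452 -0.238  0.127] psi6.9 w0.077 g0 F [-0.8  0.7  0.9] | turn [-0.02  0.03 -0.02] shift after turn [0.06 0.02 3.91] now [0.07 0.03 3.91]
```

Emit:
carry_out([
  [0.85, [0.06, 0, 1], [0, 0, 0]],
  [0.85, [0, 0, 1], [0, 0, 0]],
  [0.85, [0, 0, 0.9], [0, 0, 0]],
  [0.85, [0, 0, 0.6], [0, 0, 0]],
  [0.85, [0, 0, 0.4], [0, 0, 0]],
  [0.85, [0, 0, 0], [0, 0, 0]],
  [0.2, [0, 0, 0], [0, 0, 0]],
  [0.2, [0, 0, 0], [0, 0, 0]],
  [0.2, [0, 0, 0], [0, 0, 0]],
  [0.2, [0, 0, 0], [0, 0, 0]],
])

```text
clock: 61.55
position: [0.455, -0.2384, 0.0121]
tool_rot: [0.998, 0.06, 0.0, 0.0]
contact_force: [-0.8, -0.5, 6.0]
width: 0.0463
grasp_force: 25.0
```

Emit:
carry_out([
  [0.2, [0, 0, -0.5], [0, 0, 0]],
  [0.2, [0, 0, -1], [0, 0, -0.88]],
  [0.2, [0, 0, -1], [0, 0, -0.88]],
  [0.2, [0, 0, -1], [0, 0, -0.88]],
  [0.2, [0, 0, -1], [0, 0, -0.88]],
  [0.2, [0, 0, -1], [0, 0, -0.88]],
  [0.2, [0, 0, -0.9], [0, 0, 0]],
  [0.2, [0, 0, 0], [0, 0, 0]],
])

```text
clock: 62.55
position: [0.4554, -0.2385, 0.2059]
tool_rot: [0.968, 0.25, 0.001, 0.001]
contact_force: [-0.3, -0.2, -1.8]
width: 0.0458
grasp_force: 25.0
```

```bash
python3 -c "
from h import *
plan([.502,.242,.2],28.9)"
```

```text
t62.55 tcp [ 0.455 -0.239  0.206] psi28.9 w0.046 g25 F [-0.3 -0.2 -1.8] | turn [ 0.04 -0.02  0.  ] shift after turn [  9.1  -13.27   0.2 ] now [  9.1  -13.27   0.17]
```

Emit:
carry_out([
  [0.2, [0.65, -0.95, 0], [0, 0, 0]],
  [0.2, [0.65, -0.95, 0], [0, 0, 0]],
  [0.2, [0.65, -0.95, 0], [0, 0, 0]],
  [0.2, [0.65, -0.95, 0], [0, 0, 0]],
  [0.2, [0.65, -0.95, 0], [0, 0, 0]],
  [0.2, [0.65, -0.95, 0], [0, 0, 0]],
  [0.2, [0.65, -0.95, 0], [0, 0, 0]],
  [0.2, [0.65, -0.95, 0], [0, 0, 0]],
  [0.2, [0.65, -0.95, 0], [0, 0, 0]],
  [0.2, [0.65, -0.95, 0], [0, 0, 0]],
])

```text
clock: 63.8
position: [0.487, 0.1067, 0.2029]
tool_rot: [0.968, 0.25, -0.001, -0.0]
contact_force: [1.1, 0.1, -3.5]
width: 0.0461
grasp_force: 25.0
```

Emit:
carry_out([
  [0.2, [0.65, -0.95, 0], [0, 0, 0]],
  [0.2, [0.65, -0.95, 0], [0, 0, 0]],
  [0.2, [0.65, -0.95, 0], [0, 0, 0]],
  [0.2, [0.65, -0.92, 0], [0, 0, 0]],
  [0.2, [0, 0, 0], [0, 0, 0]],
  [0.2, [0, 0, 0], [0, 0, 0]],
])

```text
clock: 64.55
position: [0.5007, 0.2418, 0.203]
tool_rot: [0.968, 0.25, -0.001, 0.0]
contact_force: [-0.1, -0.3, -3.6]
width: 0.0463
grasp_force: 25.0
```

```bash
python3 -c "
from h import *
plan([.502,.242,.0325],28.9)"
```

```text
t64.55 tcp [0.501 0.242 0.203] psi28.9 w0.046 g25 F [-0.1 -0.3 -3.6] | turn [-0.    0.02  0.  ] shift after turn [0.04 0.02 5.68] now [0.05 0.02 5.68]
```

Lower, release, lift, then swing away to the right so the well can be checked.

Emit:
carry_out([
  [0.2, [0.04, 0, 1], [0, 0, 0]],
  [0.2, [0, 0, 1], [0, 0, 0]],
  [0.2, [0, 0, 1], [0, 0, 0]],
  [0.2, [0, 0, 1], [0, 0, 0]],
  [0.2, [0, 0, 0.8], [0, 0, 0]],
  [0.2, [0, 0, 0.5], [0, 0, 0]],
  [0.2, [0, 0, 0.35], [0, 0, 0]],
  [0.2, [0, 0, 0], [0, 0, 0]],
])

```text
clock: 65.55
position: [0.5023, 0.2426, 0.034]
tool_rot: [0.968, 0.249, -0.0, 0.0]
contact_force: [-0.1, -0.1, -2.5]
width: 0.0459
grasp_force: 25.0
```

Emit:
carry_out([
  [0.66, [0, 0, 0], [0, 0, 0]],
  [0.66, [0, 0, 0], [0, 0, 0]],
  [0.66, [0, 0, -0.7], [0, 0, 0]],
  [0.66, [0, 0, -1], [0, 0, 0]],
  [0.66, [0, 0, -1], [0, 0, 0]],
  [0.66, [0, 0, -1], [0, 0, 0]],
  [0.66, [0, 0, -1], [0, 0, 0]],
  [0.66, [0, 0, -1], [0, 0, 0]],
  [0.66, [0, 0, -0.3], [0, 0, 0]],
])

```text
clock: 66.68
position: [0.5032, 0.2432, 0.2164]
tool_rot: [0.968, 0.25, 0.002, -0.0]
contact_force: [0.6, 0.3, 0.3]
width: 0.0603
grasp_force: 0.0
```

Emit:
carry_out([
  [0.4, [-0.2, 1, 0], [0, 0, 0]],
  [0.4, [-0.2, 1, 0], [0, 0, 0]],
  [0.4, [-0.2, 1, 0], [0, 0, 0]],
  [0.4, [-0.2, 1, 0], [0, 0, 0]],
  [0.4, [-0.2, 1, 0], [0, 0, 0]],
  [0.4, [-0.2, 1, 0], [0, 0, 0]],
  [0.4, [-0.2, 1, 0], [0, 0, 0]],
  [0.4, [-0.2, 1, 0], [0, 0, 0]],
  [0.4, [-0.2, 1, 0], [0, 0, 0]],
  [0.4, [-0.2, 1, 0], [0, 0, 0]],
])

```text
clock: 67.92
position: [0.5948, -0.0497, 0.2136]
tool_rot: [0.968, 0.25, -0.0, -0.0]
contact_force: [1.0, 0.7, 0.0]
width: 0.0363
grasp_force: 0.0
```

```bash
python3 -c "
from h import *
plan([.502,.242,.2],118.9)
im=snap('top','top4'); sc=snap('scene','scene4')
cv2.imwrite('pics/v4.png',np.hstack([cv2.resize(im[80:260,20:240],(488,400),interpolation=cv2.INTER_CUBIC),cv2.resize(sc[60:315,280:480],(312,400),interpolation=cv2.INTER_CUBIC)]))
"
```

```text
t67.92 tcp [ 0.595 -0.05   0.214] psi28.9 w0.036 g0 F [1.  0.7 0. ] | turn [-1.0e-02  0.0e+00 -1.8e+01] shift after turn [10.01  1.99  0.45] now [  1.99 -10.01   0.46]
```

View pics/v4.png

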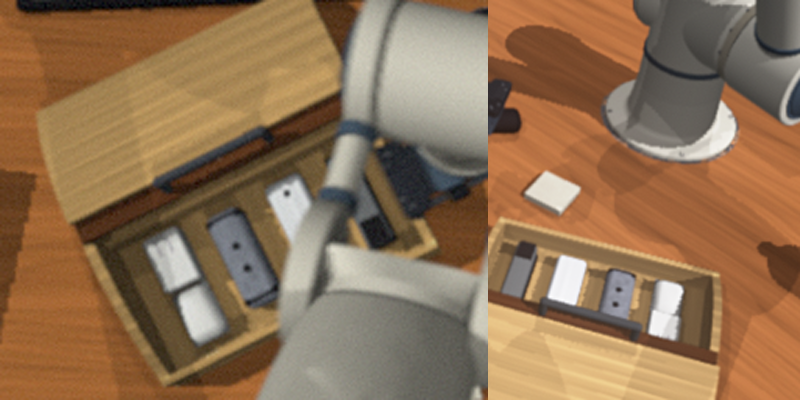

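All five gadgets lie flat in the well: charger and earphone case in the left lane (175,260)-(205,315), then speaker, power bank and stapler. The cover is still open. I'll check the case on the mat before shutting.

```bash
python3 -c "
from h import *
im=cv2.imread('pics/top4.png'); sc=cv2.imread('pics/scene4.png')
print(proj('top',[.452,-.373,.03]),proj('scene',[.452,-.373,.03]))
cv2.imwrite('pics/v5.png',np.hstack([cv2.resize(im[170:290,300:440],(467,400),interpolation=cv2.INTER_CUBIC),cv2.resize(sc[80:180,160:270],(330,300),interpolation=cv2.INTER_CUBIC)[:400] if 0 else cv2.resize(sc[80:200,160:260],(333,400),interpolation=cv2.INTER_CUBIC)]))
"
```

```text
[[355.86683198 220.13209464]] [[217.9024875  129.71933218]]
```

View pics/v5.png

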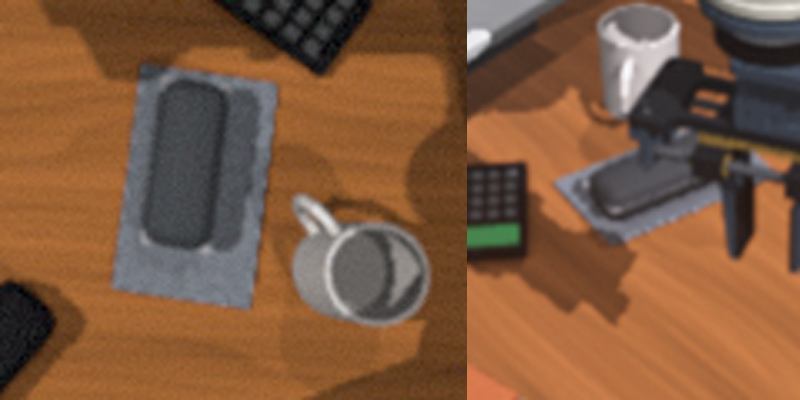

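The case sits on the mat at crop (185,163), against the mat's centre at (195,186). That is about 20 mm off along and 8 mm across, within limits. Turning for the handle.

Emit:
carry_out([
  [0.42, [0, 0, 0], [0, 0, -1]],
  [0.42, [0, 0, 0], [0, 0, -1]],
  [0.42, [0, 0, 0], [0, 0, -1]],
  [0.42, [0, 0, 0], [0, 0, -1]],
  [0.42, [0, 0, 0], [0, 0, -1]],
  [0.42, [0, 0, 0], [0, 0, -1]],
  [0.42, [0, 0, 0], [0, 0, -1]],
  [0.42, [0, 0, 0], [0, 0, -1]],
  [0.42, [0, 0, 0], [0, 0, -1]],
  [0.42, [0, 0, 0], [0, 0, -1]],
])

```text
clock: 69.28
position: [0.5944, -0.048, 0.2137]
tool_rot: [0.771, 0.637, -0.0, -0.0]
contact_force: [0.5, -0.3, 0.1]
width: 0.0387
grasp_force: 0.0
```

Emit:
carry_out([
  [0.42, [0, 0, 0], [0, 0, -1]],
  [0.42, [0, 0, 0], [0, 0, -1]],
  [0.42, [0, 0, 0], [0, 0, -1]],
  [0.42, [0, 0, 0], [0, 0, -1]],
  [0.42, [0, 0, 0], [0, 0, -1]],
  [0.42, [0, 0, 0], [0, 0, -1]],
  [0.42, [0, 0, 0], [0, 0, -1]],
  [0.42, [0, 0, 0], [0, 0, -1]],
])

```text
clock: 70.28
position: [0.5944, -0.048, 0.2137]
tool_rot: [0.507, 0.862, -0.0, -0.0]
contact_force: [-0.6, 0.0, -1.2]
width: 0.0382
grasp_force: 0.0
```

Emit:
carry_out([
  [0.42, [0.98, 0.61, 0], [0, 0, 0]],
  [0.42, [0.98, 0.61, 0], [0, 0, 0]],
  [0.42, [0.98, 0.61, 0], [0, 0, 0]],
  [0.42, [0.98, 0.61, 0], [0, 0, 0]],
  [0.42, [0.98, 0.61, 0], [0, 0, 0]],
  [0.42, [0.98, 0.61, 0], [0, 0, 0]],
  [0.42, [0.98, 0.61, 0], [0, 0, 0]],
  [0.42, [0.98, 0.61, 0], [0, 0, 0]],
  [0.42, [0.98, 0.61, 0], [0, 0, 0]],
  [0.42, [0, 0, 0], [0, 0, 0]],
])

```text
clock: 71.53
position: [0.6102, 0.2651, 0.2134]
tool_rot: [0.507, 0.862, -0.0, -0.0]
contact_force: [-0.1, -0.0, -0.3]
width: 0.0384
grasp_force: 0.0
```

```bash
python3 -c "
from h import *
plan([.612,.263,.121],118.9)"
```

```text
t71.53 tcp [0.61  0.265 0.213] psi119.1 w0.038 g0 F [-0.1 -0.  -0.3] | turn [-0.01 -0.01  0.03] shift after turn [-0.09  0.02  3.08] now [-0.09  0.02  3.08]
```

Emit:
carry_out([
  [0.42, [-0.09, 0, 0.8], [0, 0, 0]],
  [0.42, [0, 0, 0.8], [0, 0, 0]],
  [0.42, [0, 0, 0.8], [0, 0, 0]],
  [0.42, [0, 0, 0.5], [0, 0, 0]],
  [0.42, [0, 0, 0.2], [0, 0, 0]],
  [0.42, [0, 0, 0], [0, 0, 0]],
  [0.1, [0, 0, 0], [0, 0, 0]],
  [0.1, [0, 0, 0], [0, 0, 0]],
  [0.1, [0, 0, 0], [0, 0, 0]],
], squeeze=8)

```text
clock: 72.65
position: [0.6109, 0.2593, 0.1215]
tool_rot: [0.508, 0.861, -0.002, -0.001]
contact_force: [-13.5, -9.0, 14.0]
width: 0.0145
grasp_force: 8.0
```

Run:
```python
from h import *
plan([.612,.263,.121],118.9)
a=np.radians(np.r_[97.5:64.9:-3.25]); P=np.c_[-355*np.cos(a),355*np.sin(a)]
print((np.diff(P,axis=0)/30).round(2),P[0],P[-1])
```

```text
t72.65 tcp [0.611 0.259 0.121] psi118.9 w0.015 g8 F [-13.5  -9.   14. ] | turn [-0.04  0.    0.  ] shift after turn [0.09 0.09 0.02] now [0.09 0.09 0.02]
[[-0.67  0.07]
 [-0.67  0.03]
 [-0.67 -0.01]
 [-0.67 -0.05]
 [-0.67 -0.08]
 [-0.66 -0.12]
 [-0.65 -0.16]
 [-0.64 -0.19]
 [-0.63 -0.23]
 [-0.62 -0.27]] [ 46.33679824 351.96292579] [-150.02948292  321.7392644 ]
```

Emit:
carry_out([
  [0.1, [0, -0.67, -0.07], [0, 0, 0]],
  [0.1, [0, -0.67, -0.03], [0, 0, 0]],
  [0.1, [0, -0.67, 0.01], [0, 0, 0]],
  [0.1, [0, -0.67, 0.05], [0, 0, 0]],
  [0.1, [0, -0.67, 0.08], [0, 0, 0]],
  [0.1, [0, -0.66, 0.12], [0, 0, 0]],
  [0.1, [0, -0.65, 0.16], [0, 0, 0]],
  [0.1, [0, -0.64, 0.19], [0, 0, 0]],
])

```text
clock: 73.65
position: [0.4741, 0.1833, 0.1068]
tool_rot: [0.508, 0.861, 0.001, 0.001]
contact_force: [3.1, -0.4, 2.5]
width: 0.0118
grasp_force: 8.0
```

Run:
```python
from h import *
q=o2w([[-149,0,90]])[0]; print(q); plan(q,118.9)
```

```text
[0.44155579 0.16899092 0.09      ]
t73.65 tcp [0.474 0.183 0.107] psi118.9 w0.012 g8 F [ 3.1 -0.4  2.5] | turn [0.04 0.01 0.  ] shift after turn [ 0.11 -1.18  0.56] now [ 0.11 -1.18  0.56]
```

Emit:
carry_out([
  [0.1, [0, -0.55, 0.22], [0, 0, 0]],
  [0.1, [0, -0.45, 0.2], [0, 0, 0]],
  [0.1, [0, 0, 0], [0, 0, 0]],
  [0.1, [0, 0, 0], [0, 0, 0]],
])

```text
clock: 74.15
position: [0.4465, 0.1682, 0.0937]
tool_rot: [0.508, 0.861, -0.001, -0.0]
contact_force: [-5.3, -7.5, 8.1]
width: 0.0118
grasp_force: 8.0
```

Emit:
carry_out([
  [0.1, [0, -0.13, 0.06], [0, 0, 0]],
  [0.1, [0, 0, 0], [0, 0, 0]],
  [0.1, [0, 0, 0], [0, 0, 0]],
])

```text
clock: 74.53
position: [0.4437, 0.1666, 0.092]
tool_rot: [0.508, 0.861, -0.0, 0.0]
contact_force: [-2.3, -4.0, 7.7]
width: 0.0119
grasp_force: 8.0
```

Run:
```python
from h import *
q=o2w([[-149,0,90]])[0]; plan(q,118.9)
```

```text
t74.53 tcp [0.444 0.167 0.092] psi118.9 w0.012 g8 F [-2.3 -4.   7.7] | turn [0.   0.01 0.  ] shift after turn [ 0.1  -0.02  0.07] now [ 0.1  -0.02  0.07]
```

Emit:
carry_out([
  [0.1, [0, -0.13, 0.06], [0, 0, 0]],
  [0.1, [0, 0, 0], [0, 0, 0]],
  [0.1, [0, 0, 0], [0, 0, 0]],
])

```text
clock: 74.9
position: [0.4403, 0.1647, 0.0903]
tool_rot: [0.508, 0.861, -0.0, 0.0]
contact_force: [-1.9, -4.9, 8.1]
width: 0.0119
grasp_force: 8.0
```

Emit:
carry_out([
  [0.1, [0, -0.1, 0.05], [0, 0, 0]],
  [0.1, [0, 0, 0], [0, 0, 0]],
  [0.1, [0, 0, 0], [0, 0, 0]],
])

```text
clock: 75.28
position: [0.4383, 0.1636, 0.0889]
tool_rot: [0.508, 0.861, 0.001, 0.001]
contact_force: [0.1, -1.9, 8.1]
width: 0.0116
grasp_force: 8.0
```

Emit:
carry_out([
  [0.1, [0, -0.12, 0.05], [0, 0, 0]],
  [0.1, [0, 0, 0], [0, 0, 0]],
  [0.1, [0, 0, 0], [0, 0, 0]],
])

```text
clock: 75.65
position: [0.4385, 0.1632, 0.0882]
tool_rot: [0.508, 0.861, 0.003, 0.003]
contact_force: [11.4, 9.3, 5.7]
width: 0.0116
grasp_force: 8.0
```

Emit:
carry_out([
  [0.1, [0, -0.12, 0.05], [0, 0, 0]],
  [0.1, [0, 0, 0], [0, 0, 0]],
  [0.1, [0, 0, 0], [0, 0, 0]],
])

```text
clock: 76.03
position: [0.4361, 0.1616, 0.087]
tool_rot: [0.508, 0.861, 0.004, 0.003]
contact_force: [13.1, 9.0, 8.5]
width: 0.0178
grasp_force: 8.0
```

End stop felt. Release, lift and move clear.

Emit:
carry_out([
  [0.3, [0, 0.15, 0], [0, 0, 0]],
  [0.42, [0, 0, 0], [0, 0, 0]],
  [0.42, [0, 0, 0], [0, 0, 0]],
  [0.42, [0, 0, -0.6], [0, 0, 0]],
  [0.42, [0, 0, -1], [0, 0, 0]],
  [0.42, [0, 0, -1], [0, 0, 0]],
  [0.42, [0, 0, -1], [0, 0, 0]],
  [0.42, [0, 0, -0.5], [0, 0, 0]],
])

```text
clock: 77.03
position: [0.4353, 0.1622, 0.2096]
tool_rot: [0.508, 0.861, 0.0, 0.0]
contact_force: [-0.1, -0.1, -1.2]
width: 0.0383
grasp_force: 0.0
```

Emit:
carry_out([
  [0.42, [-1, -0.1, 0], [0, 0, 0]],
  [0.42, [-1, -0.1, 0], [0, 0, 0]],
  [0.42, [-1, -0.1, 0], [0, 0, 0]],
  [0.42, [-1, -0.1, 0], [0, 0, 0]],
  [0.42, [-1, -0.1, 0], [0, 0, 0]],
  [0.42, [-1, -0.1, 0], [0, 0, 0]],
  [0.42, [-1, -0.1, 0], [0, 0, 0]],
  [0.42, [-1, -0.1, 0], [0, 0, 0]],
  [0.42, [-1, -0.1, 0], [0, 0, 0]],
  [0.42, [0, 0, 0], [0, 0, 0]],
])

```text
clock: 78.28
position: [0.5423, -0.0887, 0.2078]
tool_rot: [0.509, 0.861, -0.0, -0.0]
contact_force: [-0.4, -0.3, -0.7]
width: 0.0379
grasp_force: 0.0
```

```bash
python3 -c "
from h import *
plan([.5,0,.2])
im=snap('top','top6'); sc=snap('scene','scene6')
cv2.imwrite('pics/v6.png',np.hstack([cv2.resize(im[100:290,20:240],(463,400),interpolation=cv2.INTER_CUBIC),cv2.resize(sc[160:320,270:404],(335,400),interpolation=cv2.INTER_CUBIC)]))
"
```

```text
t78.28 tcp [ 0.542 -0.089  0.208] psi118.8 w0.038 g0 F [-0.4 -0.3 -0.7] | turn [-0.01 -0.    0.  ] shift after turn [3.27 0.19 0.26] now [3.27 0.19 0.26]
```

View pics/v6.png

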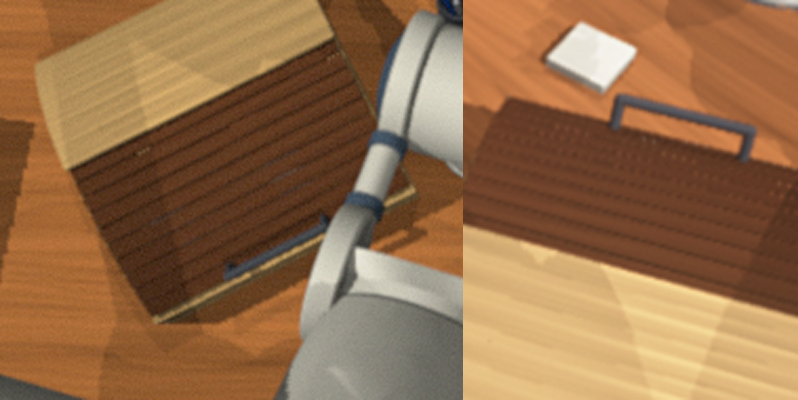

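The cover is down on the front wall, with only the thin rim showing along (155,320)-(415,190). One numeric check that the case hasn't moved, then hand in.

```bash
python3 -c "
from h import *
a,b=[cv2.imread(f'pics/top{i}.png')[185:262,330:385].astype(int) for i in(4,6)]
d=abs(a-b).mean(2); print(d.mean(),np.percentile(d,95),(d>40).sum())
ok=(d>40).sum()<150; print(ok)
if ok: print(robot.sign_off())"
```

```text
12.367571822117277 37.333333333333336 142
True
the job is handed in; nothing more can be done
None
```

The job is handed in at about 78 s: cover shut to its end stop, all five gadgets flat in the well, and the glasses case on the mat. No bystander was touched as far as I saw. My last check that the case hadn't moved only just passed (142 changed pixels against my limit of 150), and sign-off gave no verdict.

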